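Build up a low cake riser on a patisserie counter

ROBOT

A 6-joint arm with a two-finger parallel gripper is mounted at the origin on the work surface. World frame = base frame: x ahead of the robot, y to its left, z up, the work surface at z = 0. Lengths are in m, angles in rad, forces in N, time in s.
With the tool pointing down it reaches from about 0.225 to 0.875 m from the base axis. Payload 3.4 kg.
Tool frame: the origin (TCP) lies at the very end of the fingers, on their centre line; the grasp point (between the pads) lies 19 mm behind it (grasp_offset is the distance from the TCP to the grasp point, in m); y points along the fingers, z is the direction in which the jaws open and shut, and the axes are right-handed (so a half turn about y gives the same grasp; the last joint's range is limited). The gripper opens to 85 mm and grips with 20 to 120 N. Pads are 22 mm wide; open, the fingers measure 114 mm over their backs; the gripper's body (76 mm by 85 mm) begins 54 mm behind the grasp point. The pads swing forward as they close: fully open they stand 13 mm farther back than shut.
Start: joints at [-0.121, 0.276, 1.505, -0, 1.361, -0.121], TCP at [0.575, -0, 0.231] pointing down, gripper open.
Joint ranges: [-2.89, 2.89], [-0.75, 2.08], [0.22, 2.7], [-1.18, 4.32], [0.11, 2.71], [-2.7, 2.7]. Speed limits (rad/s): [2.57, 2.57, 3.14, 3.14, 3.14, 3.14].

INTERFACE

Orientations are given as a unit quaternion [w, x, y, z].
In Python, from rig import get_state, get_image, sign_off, grasp_offset gives the robot as it stands.
- The arm moves only by the shell command python3 -m jog 'ROWS' [FORCE]. ROWS is JSON, one flat list of numbers, 7 for each row, row after row: the closure in counts, from 0 (fully open) to 255 (shut), then the shift along the tool's x, y, z in cm, then the turn, a rotation vector about the tool's x, y, z in units of 8 degrees (1.0 is 8 degrees). In form: [jaw, tx, ty, tz, rx, ry, rz, jaw, tx, ty, tz, rx, ry, rz, ...]. A call has 1 to 12 rows; each row is the pose to reach, as a shift and turn from the pose commanded when the call began, along the tool's axes at that moment; what a row does not reach only later rows make up. A row lasts 1/8 s, in which the tool goes at most 62.5 mm and 10.7 degrees, less where a joint would pass 70% of its speed; a pose out of reach is approached as far as the arm can. A call with a gripper value outside its range is refused whole. The fingers move at their own pace and stop on an object; FORCE is the grip in N (left out, the last holds). Time passes only in rows, so rows that repeat a pose let the fingers close. It gives the time, the measured TCP pose, the force and the opening at its end, in the units of the state.
- get_state(): the state, without advancing time (a new reading comes with each control period).
- get_image(name): name is "scene" or "side" or "wrist"; returns a dict with "color" (420x560x3 uint8, blue, green, red), "mtx" (3x3 intrinsics, pixels), "R" (3x3) and "t" (3): a world point X has camera coordinates R X + t; the wrist camera has in their place "tool_from_camera" (4x4, takes a point from camera to tool coordinates, whose origin is the TCP and whose axes are the tool frame's). Camera axes: x right, y down, z forward; pixel columns grow to the right and rows downward; lengths in m; the calibration is good to about 2 mm. A picture is of the moment at which its call begins: read the wrist's pose just before it. There is no depth.
- sign_off(): hands the job in, once; it reports no verdict.
The state is a dict: "clock": time; "qpos": joint angles; "qd": joint speeds; "effort": joint torques, N m; "position": TCP position; "ee_rot": TCP orientation; "contact_force": force on the tool from outside, world axes, zero at the start; "moment": the same for the moment, N m; "width": finger opening in m.
Only numpy, scipy, OpenCV 4.12 (cv2) and the standard library are available. Lean on these libraries where they do the work, as an engineer would, in place of code of your own. Each camera call takes 0.05 s, during which the arm holds its last target.

TASK

Make up the bare brass post of the cake riser like its neighbour, the wide brass ring at the bottom and the narrow walnut sleeve standing on it, both fully home on the post. Take the oak shelf with the slotted ends out of the rack and lay it flat across the two stacks, one post standing up through each end slot; set it down, do not drop it. Leave the other things on the counter and in the rack where they are.

Things in the scene. Friction and masses are not known exactly. Their poses are not given: they have to be found in the camera images.
- plinth: Dark walnut base board of the riser, fixed, 330 mm along its own y, 100 mm along its own x, its top 18 mm above the counter. Origin: centre of its underside, on the counter. The two posts stand upright on it, on its y axis, 115 mm either side of its centre (230 mm apart); which of the two is bare varies.
- plinth_top (a point): Centre of the plinth's top face, midway between the posts, 18 mm above the counter; axes as the plinth.
- post_bare: The bare upright brass rod on the plinth, fixed: 12 mm diameter, 80 mm tall from the plinth's top, its last 5 mm tapered. Origin: on its axis at the plinth's top face.
- post_made: The other rod, same size, fixed, already made up: on it a wide brass ring (56 mm diameter, 28 mm high) and on that a narrow dark walnut sleeve (36 mm diameter, 32 mm high), 60 mm of stack in all, with 20 mm of rod above. Origin: on its axis at the plinth's top face.
- foot_ring: Loose wide brass ring, 56 mm outside diameter, 28 mm high, 18 mm bore right through, about 0.3 kg. It stands flat on the counter at the start. Origin: centre of its underside; z along the bore. Either way up will do.
- sleeve: Loose narrow dark walnut sleeve, 36 mm outside diameter, 32 mm high, 18 mm bore right through, about 0.04 kg, standing on the counter. Origin: centre of its underside; z along the bore. Either way up will do.
- foot_ring_mid (a point): Centre of the wide brass ring, on its axis at half its height (14 mm above its underside).
- sleeve_mid (a point): Centre of the walnut sleeve, on its axis at half its height (16 mm above its underside).
- shelf: Loose pale oak board, 290 mm long (own x), 12 thick (own y), 54 wide (own z), about 0.15 kg. In each end a slot on the centre line, open to the end, 18 mm wide, 40 deep. Origin: its centre. It starts on edge in the rack (own z up, upper edge 66 mm above the counter); laid flat its own y is vertical, either face up. On the stacks its centre is 66 mm above the plinth's top.
- rack: Fixed wooden rack, base 240 mm (own x) by 150 (own y), 12 thick. Two boards stand on edge on it along its x, at own y = +35 and -35 mm (which is where varies), each between upright brass pins (10 mm diameter, tops 57 mm above the counter) at own x = +85 and -85 mm on both sides, 2 mm play a side; between the pins the boards are free. Origin: centre of its underside.
- slate: Loose black slate board without slots, 250 x 12 x 54 mm (own x, y, z), on edge in the rack's other slot. Origin: its centre. To be left alone.
- tin: Loose round red tin, 72 mm diameter, 50 mm high. Origin: centre of its underside. To be left alone.
- gift_box: Loose cream and brown gift box, 84 mm (own x) by 63 mm (own y), 38 mm high. Origin: centre of its underside. To be left alone.
- bowl: Loose white bowl, 86 mm diameter, 35 mm high. Origin: centre of its underside. To be left alone.
- jar: Loose amber glass jar with a brass cap, 76 mm diameter, 120 mm high. Origin: centre of its underside. To be left alone.
- cake_server: Loose cake server lying on the counter along its own x, within 150 mm of its origin. To be left alone.
- card_stand: Loose brass price-card holder, 30 x 70 mm, 57 mm high. Origin: centre of its underside. To be left alone.

How it is judged:
At the end, for the whole second after the job is handed in: Ring on the plinth and sleeve on the ring, each within 3 mm of its height and 6 mm of the bare post's axis; shelf flat (0.05 rad) across both stacks, centre within 9 mm of midway between the posts and 3 mm of 66 mm over the plinth, along the posts within 0.07 rad; all at rest (horizontal distance between each of foot_ring_mid, sleeve_mid and post_bare below 0.006 m and z of foot_ring_mid in the frame of post_bare between 0.011 and 0.017 m and (angle between foot_ring_mid's own z axis and vertical below 0.1 rad or angle between foot_ring_mid's own z axis and vertical above 3.04 rad) and linear speed of each of foot_ring, sleeve, shelf below 0.02 m/s and z of sleeve_mid in the frame of post_bare between 0.041 and 0.047 m and (angle between sleeve_mid's own z axis and vertical below 0.1 rad or angle between sleeve_mid's own z axis and vertical above 3.04 rad) and (angle between shelf's own y axis and vertical below 0.05 rad or angle between shelf's own y axis and vertical above 3.0916 rad) and z of shelf in the frame of plinth_top between 0.063 and 0.069 m and horizontal distance between shelf and plinth_top below 0.009 m and angle between the x axis of shelf and the y axis of plinth, either way round below 0.07 rad and angular speed of shelf below 0.2 rad/s); the robot touches nothing.
It fails at once if another thing on the counter or in the rack moved more than 30 mm or tipped over (distance of any of slate, tin, gift_box, bowl, jar, cake_server, card_stand from where it was at the start of the episode above 0.03 m or angle between any of slate, tin, gift_box, bowl, jar, cake_server, card_stand's own z axis and vertical above 0.5 rad).
It fails at once if the shelf dropped onto the riser (falling on it at more than 0.7 m/s) (linear speed of shelf above 0.7 m/s and horizontal distance between shelf and plinth_top below 0.03 m and z of shelf in the frame of plinth_top below 0.13 m).
It also fails if it takes over 72 s, if anything falls off the work surface, if the arm or the gripper's body presses on something with over 40 N, if the wrist force passes 120 N, or if a joint passes its speed limit or range.

## Working session

There is one attempt and no reset: what is moved stays moved. The work goes in short steps, Python scripts to look and compute and a shell command to move; the robot and the scene stay as the last step left them, time stands still between calls to the robot, and variables do not carry over. Pictures are saved under pics/ and viewed, and the job is handed in when it is done.

```bash
ls; mkdir -p pics
python3 - <<'E'
from rig import *
import cv2
print(get_state(), grasp_offset)
for n in ["scene","side","wrist"]:
    d=get_image(n); cv2.imwrite(f"pics/{n}0.png",d["color"])
    print(n,{k:v for k,v in d.items() if k!="color"})
E
```

```text
pics
{'clock': 0.0, 'qpos': array([-1.20983512e-01,  2.76572553e-01,  1.50610460e+00,  3.14255353e-05,
        1.36068487e+00, -1.20996764e-01]), 'qd': array([-3.16795861e-05, -2.28275777e-03, -5.76209948e-04, -1.17405697e-03,
       -1.55384545e-03,  1.32171381e-03]), 'effort': array([ 6.20495921e-04, -4.16768074e+01, -2.45808578e+01, -1.52056768e-04,
        1.11346930e-02,  1.69860516e-05]), 'position': array([5.74490530e-01, 7.73168554e-05, 2.30463866e-01]), 'ee_rot': array([ 0.49962431, -0.50037864,  0.50049733, -0.49949894]), 'contact_force': array([-0.35046476,  0.27666665,  0.47550745]), 'moment': array([ 0.02226098, -0.01430873,  0.02892253]), 'width': 0.08512952576647266} 0.0187
scene {'mtx': array([[440.40738637,   0.        , 284.35791505],
       [  0.        , 440.40738637, 206.18299242],
       [  0.        ,   0.        ,   1.        ]]), 'R': array([[ 0.56366244,  0.82596725, -0.00792152],
       [ 0.43410734, -0.30437831, -0.84788246],
       [-0.70273428,  0.47448071, -0.53012507]]), 't': array([-0.34698326, -0.17853639,  1.86708536])}
side {'mtx': array([[430.4845
[... 170 characters left out ...]
079454, -0.01240068],
       [-0.2046754 ,  0.46655959, -0.8604825 ],
       [ 0.36787199, -0.77798079, -0.50932906]]), 't': array([0.51015611, 0.15615528, 1.0306422 ])}
wrist {'mtx': array([[343.56734779,   0.        , 282.40569392],
       [  0.        , 343.56734779, 210.32313681],
       [  0.        ,   0.        ,   1.        ]]), 'tool_from_camera': array([[-5.44626980e-04,  9.59385289e-01,  2.82098512e-01,
        -7.17883980e-02],
       [ 1.09238348e-03, -2.82097815e-01,  9.59385027e-01,
        -1.41661776e-01],
       [ 9.99999255e-01,  8.30666724e-04, -8.94378557e-04,
         9.76529832e-04],
       [ 0.00000000e+00,  0.00000000e+00,  0.00000000e+00,
         1.00000000e+00]])}
```

View pics/scene0.png

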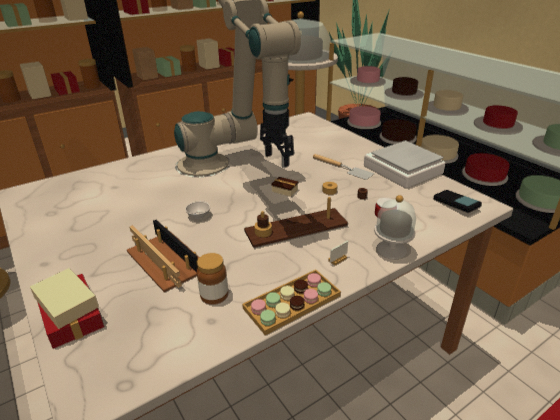

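View pics/side0.png

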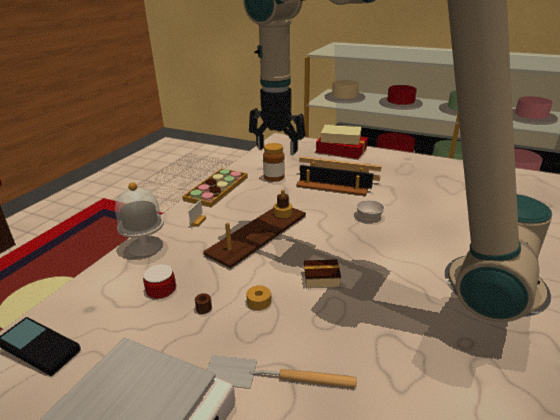

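View pics/wrist0.png

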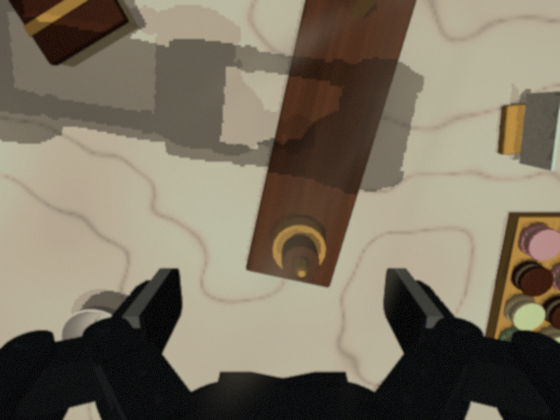

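The ring is near (329,188) in the scene view and (259,297) in the side view. The sleeve is at (362,193) and (203,303). The bare post is the −y one, and the oak shelf is in the slot farther from the robot. I'll zoom in next.

Run:
```python
import cv2
s=cv2.imread("pics/scene0.png"); d=cv2.imread("pics/side0.png")
def crop(im,x0,y0,w,h,k,name):
    c=cv2.resize(im[y0:y0+h,x0:x0+w],None,fx=k,fy=k,interpolation=cv2.INTER_CUBIC)
    for x in range((x0//10+1)*10,x0+w,10):
        cv2.line(c,((x-x0)*k,0),((x-x0)*k,6 if x%50 else 14),(0,255,0),1)
        if x%20==0: cv2.putText(c,str(x),((x-x0)*k-10,24),0,.35,(0,0,255),1)
    for y in range((y0//10+1)*10,y0+h,10):
        cv2.line(c,(0,(y-y0)*k),(6,(y-y0)*k),(0,255,0),1)
        if y%20==0: cv2.putText(c,str(y),(8,(y-y0)*k+4),0,.35,(0,0,255),1)
    cv2.imwrite(name,c)
crop(s,235,170,145,80,5,"pics/c1.png")
crop(s,120,200,110,100,6,"pics/c2.png")
crop(d,190,180,130,140,4,"pics/c3.png")
crop(d,285,140,110,60,7,"pics/c4.png")
```

```text
(no output)
```

View pics/c1.png

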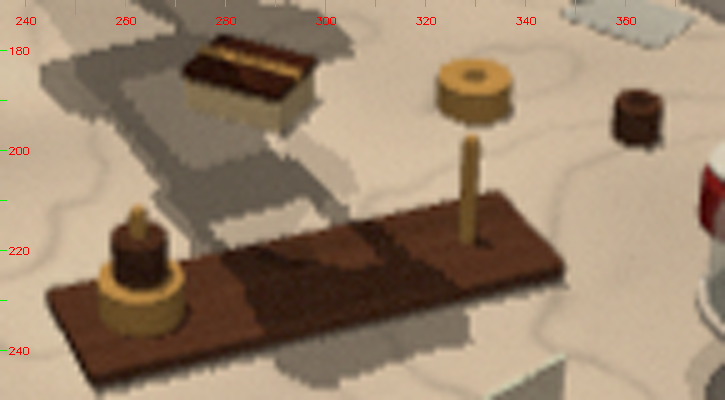

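View pics/c2.png

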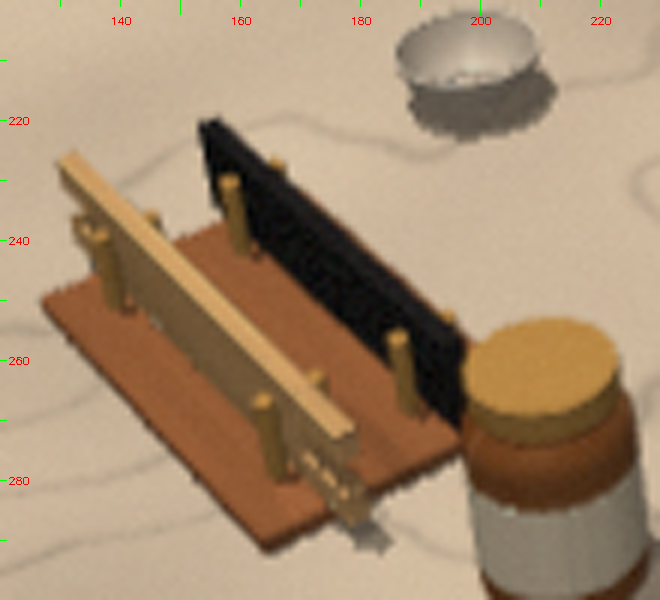

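View pics/c3.png

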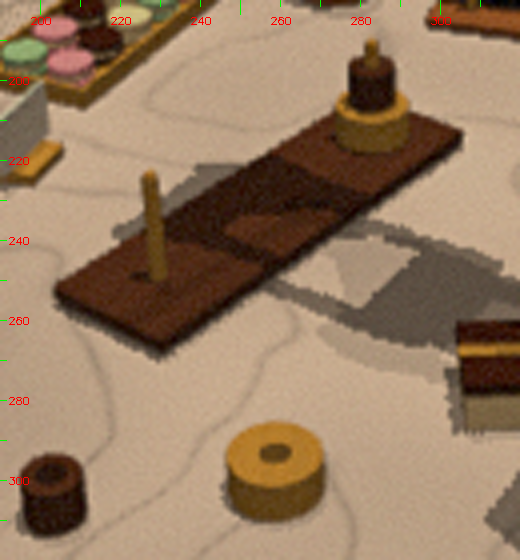

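View pics/c4.png

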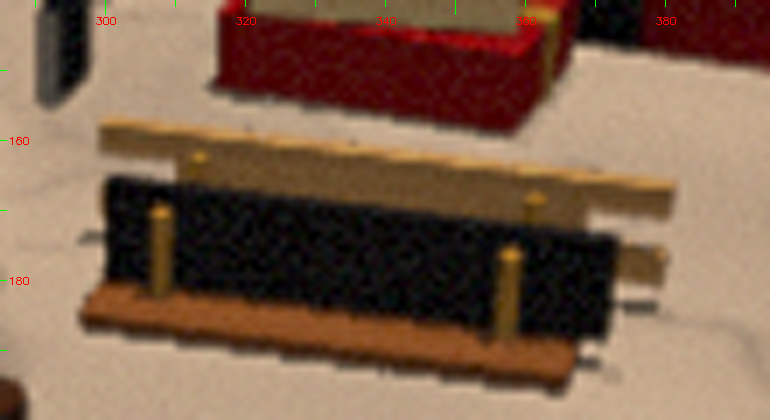

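```bash
cat > h.py <<'E'
import numpy as np
C={'scene':(np.array([[440.40738637,0,284.35791505],[0,440.40738637,206.18299242],[0,0,1]]),np.array([[0.56366244,0.82596725,-0.00792152],[0.43410734,-0.30437831,-0.84788246],[-0.70273428,0.47448071,-0.53012507]]),np.array([-0.34698326,-0.17853639,1.86708536])),
'side':(np.array([[430.48454503,0,281.35791351],[0,430.48454503,217.30107907],[0,0,1]]),np.array([[-0.90707121,-0.42079454,-0.01240068],[-0.2046754,0.46655959,-0.8604825],[0.36787199,-0.77798079,-0.50932906]]),np.array([0.51015611,0.15615528,1.0306422]))}
TC=np.array([[-5.44626980e-04,9.59385289e-01,2.82098512e-01,-7.17883980e-02],[1.09238348e-03,-2.82097815e-01,9.59385027e-01,-1.41661776e-01],[9.99999255e-01,8.30666724e-04,-8.94378557e-04,9.76529832e-04],[0,0,0,1]])
KW=np.array([[343.56734779,0,282.40569392],[0,343.56734779,210.32313681],[0,0,1]])
def atz(cam,uv,z):
    K,R,t=C[cam]; d=R.T@np.linalg.solve(K,[*uv,1.]); o=-R.T@t
    return o+d*(z-o[2])/d[2]
def proj(cam,X):
    K,R,t=C[cam]; p=K@(R@np.asarray(X,float)+t); return p[:2]/p[2]
from scipy.spatial.transform import Rotation as Ro
def rot(q): return Ro.from_quat([q[1],q[2],q[3],q[0]]).as_matrix()
def watz(p,q,uv,z):
    Rt=rot(q); o=Rt@TC[:3,3]+p; d=Rt@TC[:3,:3]@np.linalg.solve(KW,[*uv,1.])
    return o+d*(z-o[2])/d[2]
def wproj(p,q,X):
    Xt=rot(q).T@(np.asarray(X)-p); Xc=TC[:3,:3].T@(Xt-TC[:3,3]); u=KW@Xc; return u[:2]/u[2]
E
python3 - <<'E'
from h import *
for n,z,a,b in [("bare tip",.098,(329.3,197.5),(227,222.5)),("made tip",.098,(262.5,211),(282.5,190)),("bare base",.018,(329,218),(229.5,249)),
 ("ring",.028,(330,185),(258.5,293)),("sleeve",.032,(362.5,190),(203.5,296)),("oak -x end",.066,(131.3,225.7),(381,166.5)),("oak +x end",.066,(177.8,272.5),(299.8,157.5)),
 ("slate A",.066,(154.5,220),(374,234-0)),("jar top",.120,(211,262),(273,149)),("bowl",.035,(198,208),(369,206))]:
    print(n,atz('scene',a,z).round(4),atz('side',b,z).round(4))
E
```

```text
bare tip [0.6473 0.1565 0.098 ] [0.6413 0.1557 0.098 ]
made tip [ 0.5916 -0.0649  0.098 ] [ 0.5879 -0.0657  0.098 ]
bare base [0.6489 0.1586 0.018 ] [0.6395 0.158  0.018 ]
ring [0.4891 0.2933 0.028 ] [0.4827 0.2929 0.028 ]
sleeve [0.5915 0.3618 0.032 ] [0.5872 0.3556 0.032 ]
oak -x end [ 0.3871 -0.4167  0.066 ] [ 0.3814 -0.415   0.066 ]
oak +x end [ 0.6772 -0.3851  0.066 ] [ 0.6647 -0.3788  0.066 ]
slate A [ 0.3977 -0.3463  0.066 ] [0.2967 0.0086 0.066 ]
jar top [ 0.751  -0.3181  0.12  ] [ 0.7277 -0.2922  0.12  ]
bowl [ 0.364  -0.1852  0.035 ] [ 0.3586 -0.1853  0.035 ]
```

Positions so far: bare post ≈ (.644,.157), made post ≈ (.590,−.065), ring ≈ (.486,.293), sleeve ≈ (.589,.358). The shelf centre is ≈ (.527,−.40). I'll hover over the ring and refine with the wrist camera.

```bash
python3 -m jog '[0,-29,2,-8.9,0,0,0, 0,-29,2,-8.9,0,0,0, 0,-29,2,-8.9,0,0,0, 0,-29,2,-8.9,0,0,0, 0,-29,2,-8.9,0,0,0, 0,-29,2,-8.9,0,0,0, 0,-29,2,-8.9,0,0,0]' 40
python3 - <<'E'
from rig import *; import cv2
s=get_state(); print(s['position'],s['ee_rot'],s['qpos'],s['clock'])
cv2.imwrite("pics/w1.png",get_image("wrist")["color"])
from h import *
print(wproj(s['position'],s['ee_rot'],[.486,.293,.028]),wproj(s['position'],s['ee_rot'],s['position']))
E
```

```text
clock: 1.02
position: [0.4859, 0.2897, 0.211]
ee_rot: [-0.5, 0.501, -0.5, 0.5]
contact_force: [0.9, 0.3, -0.4]
width: 0.0856
[0.48590418 0.28969198 0.21102048] [-0.49988458  0.50055942 -0.49956486  0.49999062] [ 4.15215072e-01  2.74414806e-01  1.55840652e+00 -9.38784475e-04
  1.30944291e+00  4.14569423e-01] 1.025
[281.87114802 183.22670649] [280.51168325 273.92656806]
```

View pics/w1.png

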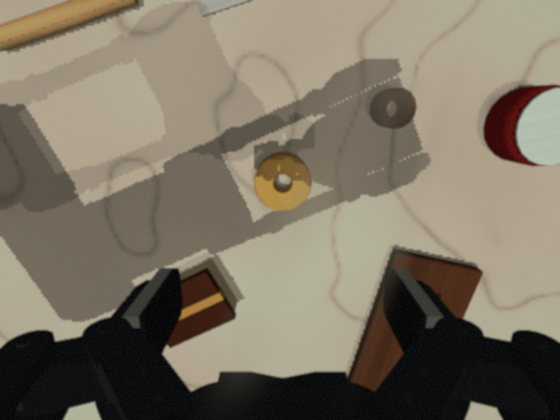

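The ring's top hole is near (283,180), the sleeve's near (392,107), and the plinth is at lower right.

Run:
```python
import cv2; from h import *
im=cv2.imread("pics/w1.png")
a=cv2.resize(im[145:220,240:330],None,fx=4,fy=4,interpolation=cv2.INTER_NEAREST)
b=cv2.resize(im[75:140,355:430],None,fx=4,fy=4,interpolation=cv2.INTER_NEAREST)
H=max(a.shape[0],b.shape[0]); pad=lambda c:cv2.copyMakeBorder(c,0,H-c.shape[0],0,0,0)
cv2.imwrite("pics/w1c.png",np.hstack([pad(a),pad(b)]))
p=[.4859,.2897,.2110];q=[-0.49988458,0.50055942,-0.49956486,0.49999062]
print(watz(p,q,(283,180),.028),watz(p,q,(392,107),.032))
```

```text
[0.48707649 0.29617066 0.028     ] [0.58430613 0.36340344 0.032     ]
```

View pics/w1c.png

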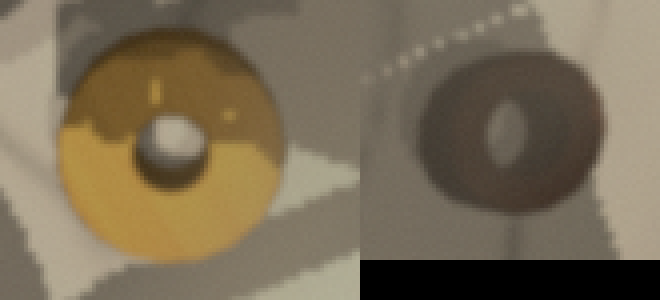

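```bash
python3 -m jog '[0,-0.5,14,0.1,0,0,0, 0,-0.5,14,0.1,0,0,0, 0,-0.5,14,0.1,0,0,0, 0,-0.5,17,0.1,0,0,0, 0,-0.5,19,0.1,0,0,0, 0,-0.5,20.6,0.1,0,0,0, 0,-0.5,20.6,0.1,0,0,0, 120,-0.5,20.6,0.1,0,0,0, 120,-0.5,20.6,0.1,0,0,0, 120,-0.5,20.6,0.1,0,0,0, 120,-0.5,20.6,0.1,0,0,0]' 40
python3 -c "
from rig import *; s=get_state(); print(s['position'],s['qpos'],s['ee_rot'])"
```

```text
clock: 2.45
position: [0.4875, 0.2953, 0.0068]
ee_rot: [0.501, -0.499, 0.5, -0.5]
contact_force: [-1.2, -1.7, 5.5]
width: 0.0544
[0.4874737  0.29527256 0.00680704] [ 4.22582383e-01  4.78476354e-01  1.81739605e+00 -8.43557919e-05
  8.43958047e-01  4.22626875e-01] [ 0.50057725 -0.49942812  0.49975497 -0.50023889]
```

The ring is gripped. I'll lift it and move beside the post to measure it with the wrist camera.

```bash
python3 -m jog '[120,0,-6,0,0,0,0, 120,0,-12,0,0,0,0, 120,0,-16,0,0,0,0, 120,18.5,-16,15.7,0,0,0, 120,18.5,-16,15.7,0,0,0, 120,18.5,-16,15.7,0,0,0, 120,18.5,-16,15.7,0,0,0, 120,18.5,-16,15.7,0,0,0, 120,18.5,-16,15.7,0,0,0, 120,18.5,-16,15.7,0,0,0]'
cat > snap.py <<'E'
import sys,cv2
from rig import *
from h import *
def snap(name):
    s=get_state(); print('pos',s['position'].round(4),'q',s['ee_rot'].round(4).tolist(),'J',s['qpos'].round(4).tolist(),'t',s['clock'],'w',round(s['width'],4))
    im=get_image("wrist")["color"]; cv2.imwrite(f"pics/{name}.png",im); return s,im
if __name__=="__main__":
    snap(sys.argv[1])
E
python3 snap.py w2
```

```text
clock: 3.7
position: [0.6429, 0.1111, 0.1652]
ee_rot: [-0.5, 0.501, -0.5, 0.499]
contact_force: [-0.4, 1.0, -3.5]
width: 0.0542
pos [0.6429 0.1111 0.1652] q [-0.5001, 0.5005, -0.5, 0.4993] J [0.0643, 0.4313, 1.4318, 0.0004, 1.2796, 0.0629] t 3.7 w 0.0542
```

View pics/w2.png

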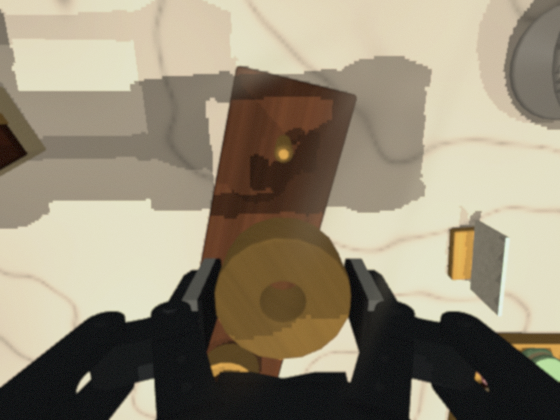

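The post tip is at about (283.5,154). The held ring's hole is at (283,300).

Run:
```python
import cv2; from h import *
im=cv2.imread("pics/w2.png")
a=cv2.resize(im[125:185,250:320],None,fx=5,fy=5,interpolation=cv2.INTER_NEAREST)
b=cv2.resize(im[275:325,245:320],None,fx=5,fy=5,interpolation=cv2.INTER_NEAREST)
H=max(a.shape[0],b.shape[0]); pad=lambda c:cv2.copyMakeBorder(c,0,H-c.shape[0],0,0,0)
cv2.imwrite("pics/w2c.png",np.hstack([pad(a),pad(b)]))
p=[.6429,.1111,.1652];q=[-0.5001,.5005,-.5,.4993]
print(watz(p,q,(283.5,154),.098),watz(p,q,(283,300),.1652+.0212), watz(p,q,(297,82),.018), [watz(p,q,u,.018).round(4) for u in [(238,67),(356,95),(299,82)]])
```

```text
[0.64419047 0.156985   0.098     ] [0.64404378 0.11046308 0.1864    ] [0.65479188 0.20363655 0.018     ] [array([0.6086, 0.2146, 0.018 ]), array([0.702, 0.194, 0.018]), array([0.6564, 0.2036, 0.018 ])]
```

View pics/w2c.png

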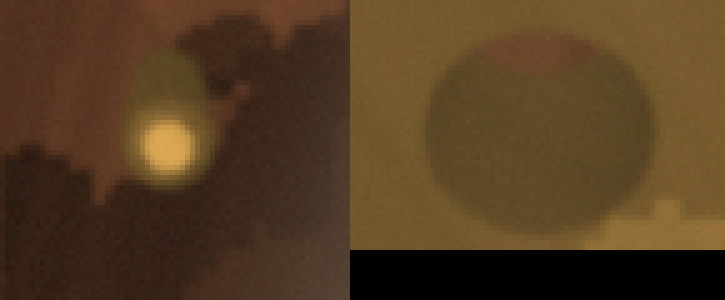

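```bash
python3 -m jog '[120,-4.7,0,0,0,0,0, 120,-4.7,0,0,0,0,0, 120,-4.7,4,0,0,0,0, 120,-4.7,5.5,0,0,0,0, 120,-4.7,6.5,0,0,0,0, 120,-4.7,7.5,0,0,0,0, 120,-4.7,7.5,0,0,0,0]'
python3 snap.py w3
```

```text
clock: 4.62
position: [0.6439, 0.1568, 0.09]
ee_rot: [0.5, -0.5, 0.5, -0.5]
contact_force: [-0.8, 0.9, -3.6]
width: 0.0543
pos [0.6439 0.1568 0.09  ] q [0.4997, -0.5002, 0.5002, -0.4999] J [0.134, 0.5037, 1.5066, -0.0001, 1.132, 0.1342] t 4.625 w 0.0543
```

View pics/w3.png

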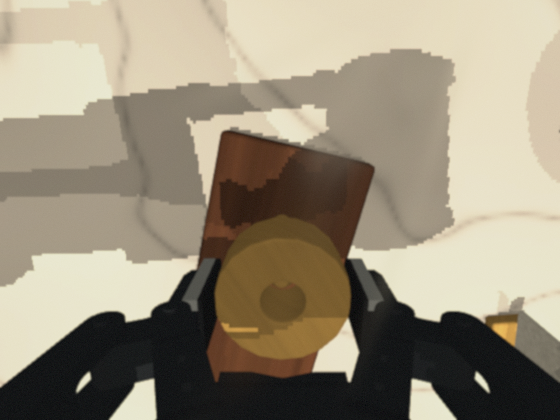

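The force shows only the ring's weight, so it's threaded on the post. I'll lower, release and rise.

```bash
python3 -m jog '[120,0,3,0,0,0,0, 120,0,5,0,0,0,0, 120,0,6,0,0,0,0, 120,0,6,0,0,0,0, 0,0,6,0,0,0,0, 0,0,6,0,0,0,0, 0,0,6,0,0,0,0, 0,0,4,0,0,0,0, 0,0,-1,0,0,0,0, 0,0,-7,0,0,0,0, 0,5,-9,0,0,0,0, 0,5,-9,0,0,0,0]'
python3 snap.py w4
```

```text
clock: 6.18
position: [0.6456, 0.1043, 0.1838]
ee_rot: [-0.501, 0.498, -0.499, 0.503]
contact_force: [-0.2, 0.5, 0.1]
width: 0.0852
pos [0.6456 0.1043 0.1838] q [-0.5005, 0.498, -0.4989, 0.5026] J [0.0547, 0.418, 1.4062, -0.0016, 1.3112, 0.058] t 6.175 w 0.0852
```

View pics/w4.png

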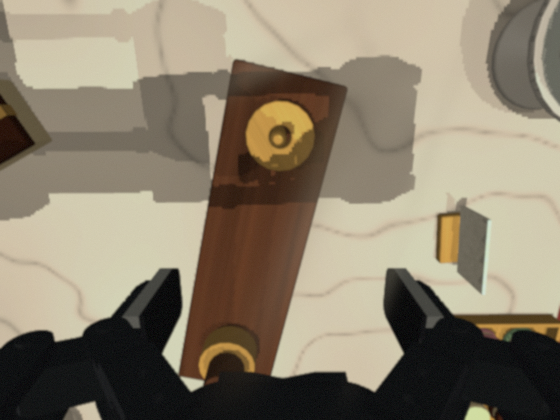

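The ring is seated at (280,136), with the post through it. Next, the sleeve.

```bash
python3 -m jog '[60,-24.5,0,-6,0,0,0, 60,-24.5,0,-6,0,0,0, 60,-24.5,0,-6,0,0,0, 60,-24.5,0,-6,0,0,0, 60,-24.5,3,-6,0,0,0, 60,-24.5,3,-6,0,0,0, 60,-24.5,3,-6,0,0,0]'
python3 snap.py w5
```

```text
clock: 7.1
position: [0.584, 0.3518, 0.1502]
ee_rot: [-0.5, 0.5, -0.5, 0.5]
contact_force: [0.9, 0.2, -0.5]
width: 0.0652
pos [0.584  0.3518 0.1502] q [-0.4997, 0.5002, -0.5001, 0.5] J [0.4403, 0.4837, 1.3803, -0.0001, 1.2782, 0.4405] t 7.1 w 0.0652
```

View pics/w5.png

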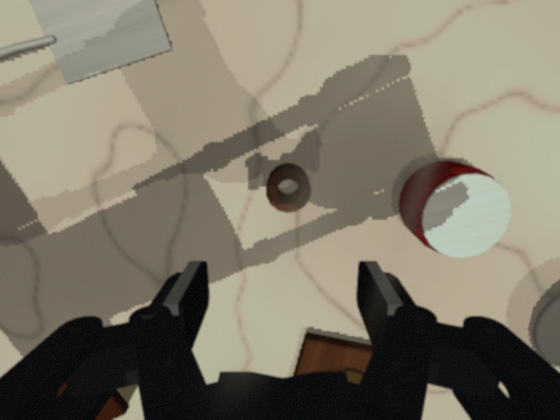

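Run:
```python
import cv2; from h import *
im=cv2.imread("pics/w5.png")
cv2.imwrite("pics/w5c.png",cv2.convertScaleAbs(cv2.resize(im[155:220,255:325],None,fx=6,fy=6,interpolation=cv2.INTER_NEAREST),alpha=1.8))
p=[.584,.3518,.1502];q=[-.4997,.5002,-.5001,.5]
print(watz(p,q,(289,187.5),.032),watz(p,q,(467,215),.05),watz(p,q,(423,215),.05))
```

```text
[0.58975505 0.36553176 0.032     ] [0.72055844 0.34895714 0.05      ] [0.68819677 0.34892906 0.05      ]
```

View pics/w5c.png

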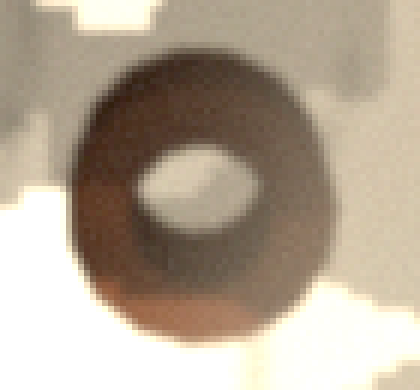

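```bash
python3 -m jog '[60,-1.2,6,0.5,0,0,0, 60,-1.2,9,0.5,0,0,0, 60,-1.2,12,0.5,0,0,0, 60,-1.2,14.4,0.5,0,0,0, 60,-1.2,14.4,0.5,0,0,0, 200,-1.2,14.4,0.5,0,0,0, 200,-1.2,14.4,0.5,0,0,0, 200,-1.2,14.4,0.5,0,0,0, 200,-1.2,14.4,0.5,0,0,0, 200,-1.2,10,0.5,0,0,0, 200,-1.2,4,0.5,0,0,0, 200,-1.2,-1,0.5,0,0,0]' 25
python3 snap.py w6
```

```text
clock: 8.65
position: [0.5891, 0.3643, 0.1628]
ee_rot: [0.501, -0.499, 0.5, -0.5]
contact_force: [0.3, -0.2, -1.1]
width: 0.0355
pos [0.5891 0.3643 0.1628] q [0.5006, -0.4995, 0.4998, -0.5001] J [0.4533, 0.4902, 1.3366, 0.0002, 1.3132, 0.4531] t 8.65 w 0.0355
```

View pics/w6.png

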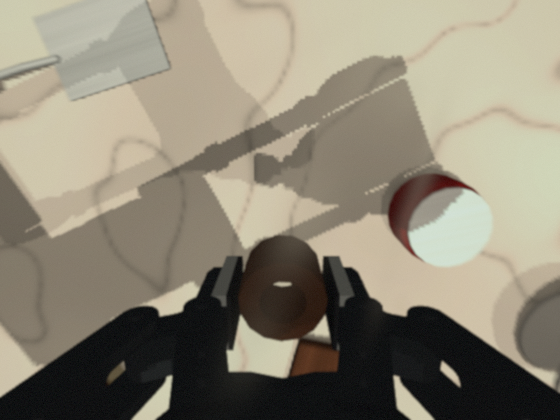

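Run:
```python
import cv2; from h import *
im=cv2.imread("pics/w6.png")
cv2.imwrite("pics/w6c.png",cv2.convertScaleAbs(cv2.resize(im[230:345,225:345],None,fx=5,fy=5,interpolation=cv2.INTER_NEAREST),alpha=1.8))
p=np.array([.5891,.3643,.1628]);q=[.5006,-.4995,.4998,-.5001]
for v in (296,299,302): print(watz(p,q,(283.5,v),.1628+.026)-p)
```

```text
[0.00126433 0.00393966 0.026     ]
[0.00126643 0.00265888 0.026     ]
[0.00126854 0.00137099 0.026     ]
```

View pics/w6c.png

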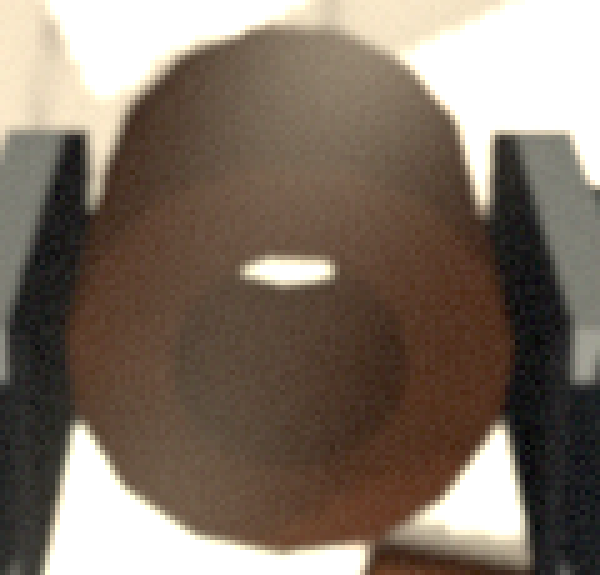

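```bash
python3 -m jog '[200,20.9,0,5.4,0,0,0, 200,20.9,0,5.4,0,0,0, 200,20.9,0,5.4,0,0,0, 200,20.9,0,5.4,0,0,0, 200,20.9,0,5.4,0,0,0, 200,20.9,3,5.4,0,0,0, 200,20.9,5.5,5.4,0,0,0, 200,20.9,6.5,5.4,0,0,0, 200,20.9,7.5,5.4,0,0,0, 200,20.9,7.5,5.4,0,0,0]'
python3 snap.py w7
```

```text
clock: 9.95
position: [0.6428, 0.1555, 0.085]
ee_rot: [-0.5, 0.5, -0.5, 0.5]
contact_force: [0.9, 0.7, -0.0]
width: 0.0352
pos [0.6428 0.1555 0.085 ] q [-0.5, 0.5003, -0.5001, 0.4997] J [0.1322, 0.5061, 1.516, 0.0002, 1.1201, 0.1315] t 9.95 w 0.0352
```

View pics/w7.png

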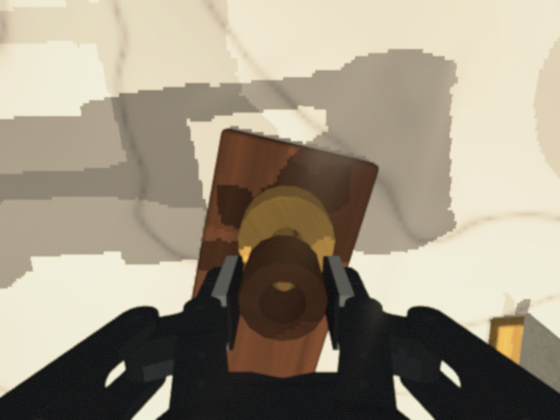

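The post shows inside the sleeve's bore. I'll lower, release and rise.

```bash
python3 -m jog '[200,0,1.5,0,0,0,0, 200,0,3.1,0,0,0,0, 200,0,3.1,0,0,0,0, 60,0,3.1,0,0,0,0, 60,0,3.1,0,0,0,0, 60,0,3.1,0,0,0,0, 60,0,-3,0,0,0,0, 60,0,-9,0,0,0,0, 60,6,-9,0,0,0,0, 60,6,-9,0,0,0,0]'
python3 snap.py w8
```

```text
clock: 11.25
position: [0.6434, 0.0914, 0.1766]
ee_rot: [-0.499, 0.499, -0.5, 0.502]
contact_force: [0.0, 0.5, -0.8]
width: 0.0651
pos [0.6434 0.0914 0.1766] q [-0.499, 0.4991, -0.4999, 0.5019] J [0.0353, 0.4187, 1.4234, -0.0023, 1.2977, 0.0396] t 11.25 w 0.0651
```

View pics/w8.png

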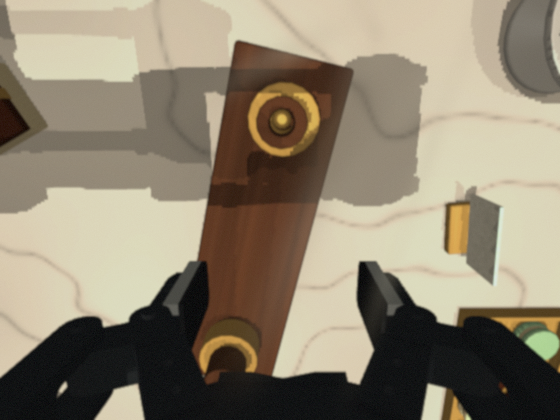

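The sleeve is home at (282,121). The shelf has to be laid with the tool about horizontal, so I'll do tilt tests to learn the arm's kinematics.

```bash
python3 -m jog '[60,0,-6,0,0,0,0, 60,0,-12,-6,1.25,0,0, 60,0,-15,-12,2.5,0,0, 60,0,-15,-12,3.75,0,0, 60,0,-15,-12,5,0,0, 60,0,-15,-12,5,0,0]'
python3 -c "
from rig import *; s=get_state(); print(repr((s['position'].round(5).tolist(),s['ee_rot'].round(5).tolist(),s['qpos'].round(5).tolist())))"
python3 -m jog '[60,0,0,0,0,0,1, 60,0,0,0,0,0,2, 60,0,0,0,0,0,3,60,0,0,0,0,0,3]'
python3 -c "
from rig import *; s=get_state(); print(repr((s['position'].round(5).tolist(),s['ee_rot'].round(5).tolist(),s['qpos'].round(5).tolist())))"
```

```text
clock: 12.05
position: [0.5165, 0.0956, 0.3199]
ee_rot: [0.64, -0.303, 0.302, -0.639]
contact_force: [0.1, -0.0, -0.0]
width: 0.0654
([0.51653, 0.09555, 0.31986], [0.63975, -0.30256, 0.30183, -0.6388], [0.0895, -0.16435, 1.96937, -0.09226, 0.65292, 0.14109])
clock: 12.55
position: [0.5263, 0.0947, 0.3285]
ee_rot: [0.763, -0.229, 0.353, -0.491]
contact_force: [-0.5, 0.7, -1.4]
width: 0.0652
([0.52634, 0.09474, 0.32846], [0.7629, -0.22874, 0.35269, -0.49119], [-0.39757, -0.12144, 1.98639, 0.83143, 0.96717, -0.94124])
```

```bash
cat > kin.py <<'E'
import numpy as np, itertools
from scipy.spatial.transform import Rotation as Ro
from scipy.optimize import least_squares
data=[([.57449,.00008,.23046],[.49962,-.50038,.5005,-.4995],[-.12098,.27657,1.50610,.00003,1.36068,-.121]),
([.48590,.28969,.21102],[-.49988,.50056,-.49956,.49999],[.41522,.27441,1.55841,-.00094,1.30944,.41457]),
([.48747,.29527,.00681],[.50058,-.49943,.49975,-.50024],[.42258,.47848,1.81740,-.00008,.84396,.42263]),
([.6429,.1111,.1652],[-.5001,.5005,-.5,.4993],[.0643,.4313,1.4318,.0004,1.2796,.0629]),
([.6439,.1568,.09],[.4997,-.5002,.5002,-.4999],[.134,.5037,1.5066,-.0001,1.132,.1342]),
([.584,.3518,.1502],[-.4997,.5002,-.5001,.5],[.4403,.4837,1.3803,-.0001,1.2782,.4405]),
([.6434,.0914,.1766],[-.499,.4991,-.4999,.5019],[.0353,.4187,1.4234,-.0023,1.2977,.0396]),
([.51653,.09555,.31986],[.63975,-.30256,.30183,-.6388],[.0895,-.16435,1.96937,-.09226,.65292,.14109]),
([.52634,.09474,.32846],[.7629,-.22874,.35269,-.49119],[-.39757,-.12144,1.98639,.83143,.96717,-.94124])]
def q2R(q): return Ro.from_quat([q[1],q[2],q[3],q[0]])
def fk(p,J,s4,s6):
    a0,d,h,L2,e2,L3,Lt=p[:7]; B=Ro.from_rotvec(p[7:10])
    R1=Ro.from_euler('z',J[0]);x=R1.apply([a0,d,h]);R=R1*Ro.from_euler('y',J[1]);x=x+R.apply([0,0,L2])
    R=R*Ro.from_euler('y',J[2]);x=x+R.apply([e2,0,L3]);R=R*Ro.from_euler('z',s4*J[3])*Ro.from_euler('y',J[4])*Ro.from_euler('z',s6*J[5])
    return x+R.apply([0,0,Lt]),R*B
def res(p,s4,s6):
    r=[]
    for pos,q,J in data:
        x,R=fk(p,J,s4,s6); r+=list(x-pos); r+=list(.3*(R.inv()*q2R(q)).as_rotvec())
    return np.array(r)
if __name__=="__main__":
  for s4,s6 in itertools.product([1,-1],[1,-1]):
    best=None
    for k in range(6):
        rng=np.random.default_rng(k)
        p0=np.r_[0,.07,.25,.4,0,.4,.2,rng.normal(size=3)*1.5]
        o=least_squares(res,p0,args=(s4,s6))
        if best is None or o.cost<best.cost: best=o
    print(s4,s6,best.cost,best.x.round(4).tolist())
E
python3 kin.py
```

```text
1 1 8.397328243146956e-09 [0.0, 0.0694, 0.1368, 0.6297, 0.0604, 0.4211, 0.3645, 1.2092, -1.2092, -1.2092]
1 -1 0.2608997095419668 [0.0, 0.0694, 0.1368, 0.6297, 0.0604, 0.4211, 0.3645, 1.2686, -1.1115, -1.1115]
-1 1 0.14905362660646676 [0.0222, 0.0866, -0.0204, 0.2589, -0.0613, 0.5188, -0.0822, 1.283, -1.2688, -1.0262]
-1 -1 0.2068043166587258 [0.0222, 0.0866, -0.0204, 0.2589, -0.0613, 0.5188, -0.0822, 1.2169, -1.0821, -0.9187]
```

The model fits exactly. Next I'll check which near-horizontal placing poses are reachable.

```bash
cat > ik.py <<'E'
from kin import *
P=np.array([0.0,0.0694,0.1368,0.6297,0.0604,0.4211,0.3645,1.2092,-1.2092,-1.2092])
P=least_squares(res,P,args=(1,1)).x
lo=np.array([-2.89,-.75,.22,-1.18,.11,-2.7]);hi=np.array([2.89,2.08,2.7,4.32,2.71,2.7])
def ik(pos,R,n=25,seed=0,J0=None):
    R=Ro.from_matrix(R); sols=[]
    rng=np.random.default_rng(seed)
    f=lambda J:(lambda a:np.r_[a[0]-pos,.3*(a[1].inv()*R).as_rotvec()])(fk(P,J,1,1))
    for k in range(n):
        j0=J0 if (J0 is not None and k==0) else rng.uniform(lo,hi)
        o=least_squares(f,j0,bounds=(lo,hi))
        if o.cost<1e-9 and not any(np.abs(o.x-s).max()<.02 for s in sols): sols.append(o.x)
    return sols
def pts(J):
    a0,d,h,L2,e2,L3,Lt=P[:7]
    R1=Ro.from_euler('z',J[0]);x=R1.apply([a0,d,h]);out=[x];R=R1*Ro.from_euler('y',J[1]);x=x+R.apply([0,0,L2]);out.append(x)
    R=R*Ro.from_euler('y',J[2]);out.append(x+R.apply([e2,0,0]));x=x+R.apply([e2,0,L3]);out.append(x);return out
E
cat > chk.py <<'E'
from ik import *
m=np.array([.6165,.046,.084]);b=np.array([.644,.157,0]);a=np.array([.5895,-.065,0])
u=(b-a)/np.linalg.norm(b-a);n=np.array([u[1],-u[0],0])
for side in (1,-1):
  for phi in (-30,-15,0,15,30):
    for tau in (0,10,20,30):
      y=side*(np.cos(np.radians(phi))*n+np.sin(np.radians(phi))*u*1)
      # tilt about shelf axis u
      ax=u*side
      y=Ro.from_rotvec(np.radians(tau)*ax*1).apply(y)
      if tau and y[2]>0: y=Ro.from_rotvec(-2*np.radians(tau)*ax).apply(y)
      nn=Ro.from_rotvec((0 if not tau else 1)*0*ax).apply([0,0,1])
      # normal of shelf: perpendicular to u and y
      z=np.cross(u,y); z/=np.linalg.norm(z)
      for sg in (1,-1):
        Z=z*sg; X=np.cross(y,Z); R=np.c_[X,y,Z]
        for s in ik(m,R,10):
            w=pts(s); print(side,phi,tau,sg,s.round(2),'wrist',w[3].round(3),'elbow',w[1].round(2))
E
time python3 chk.py
```

```text
1 -15 0 1 [0.45 1.   2.4  4.11 1.72 0.21] wrist [0.297 0.222 0.084] elbow [0.45 0.29 0.48]
1 -15 10 1 [0.44 0.84 2.4  4.08 1.46 0.03] wrist [0.302 0.22  0.145] elbow [0.39 0.26 0.56]
1 -15 20 1 [ 0.42  0.67  2.36  4.11  1.17 -0.19] wrist [0.318 0.216 0.204] elbow [0.33 0.22 0.63]
1 -15 30 1 [ 0.38  0.53  2.29  4.24  0.89 -0.48] wrist [0.343 0.21  0.26 ] elbow [0.27 0.18 0.68]
1 -15 30 -1 [0.38 0.53 2.29 4.24 0.89 2.67] wrist [0.343 0.21  0.26 ] elbow [0.27 0.18 0.68]
1 0 0 1 [0.23 1.14 2.6  3.69 2.1  0.3 ] wrist [0.263 0.133 0.084] elbow [0.54 0.2  0.4 ]
1 0 10 1 [0.22 0.93 2.6  3.6  1.74 0.17] wrist [0.268 0.132 0.147] elbow [0.48 0.18 0.52]
1 0 20 1 [0.2  0.69 2.54 3.57 1.3  0.04] wrist [0.284 0.128 0.209] elbow [0.38 0.15 0.62]
1 0 30 1 [ 0.16  0.5   2.44  3.61  0.86 -0.11] wrist [0.31  0.121 0.266] elbow [0.28 0.12 0.69]
1 15 20 1 [-0.13  0.75  2.64  2.98  1.48  0.05] wrist [0.273 0.033 0.204] elbow [0.44 0.01 0.6 ]
1 15 30 1 [-0.14  0.51  2.53  2.93  0.97  0.17] wrist [0.298 0.027 0.26 ] elbow [0.32 0.02 0.69]
1 30 0 1 [-0.46  1.22  2.66  2.25  2.09 -0.55] wrist [ 0.266 -0.056  
[... 2038 characters left out ...]
0.08  2.49  0.02] wrist [0.96  0.059 0.204] elbow [0.58 0.06 0.39]
-1 15 30 -1 [-0.    1.06  0.81 -0.08  2.33  0.06] wrist [0.935 0.065 0.26 ] elbow [0.55 0.07 0.44]
-1 30 0 1 [ 0.08  1.31  0.65 -0.5   2.71  2.69] wrist [0.967 0.148 0.084] elbow [0.6  0.12 0.3 ]
-1 30 0 -1 [ 0.08  1.31  0.65 -0.5   2.71 -0.46] wrist [0.967 0.148 0.084] elbow [0.6  0.12 0.3 ]
-1 30 10 -1 [ 0.08  1.24  0.68 -0.41  2.6  -0.3 ] wrist [0.962 0.149 0.139] elbow [0.59 0.12 0.34]
-1 30 20 -1 [ 0.09  1.17  0.73 -0.35  2.47 -0.17] wrist [0.948 0.152 0.192] elbow [0.57 0.12 0.39]
-1 30 30 -1 [ 0.09  1.08  0.81 -0.32  2.33 -0.05] wrist [0.925 0.158 0.242] elbow [0.55 0.12 0.43]
real	0m51.173s
user	0m49.476s
sys	0m0.178s
```

Approaching from the far side (tool pointing back at the robot, q4≈0) works at small tilt. I'll hover over the rack to measure the shelf, using a helper that works out relative jogs.

```bash
cat > rel.py <<'E'
from ik import *
def cur():
    from rig import get_state
    s=get_state(); return s['position'],q2R(s['ee_rot']).as_matrix(),s['qpos']
def rel(pos,R):
    p,R0,J=cur()
    return 100*R0.T@(np.asarray(pos)-p), Ro.from_matrix(R0.T@R).as_rotvec()/np.radians(8)
def down(al):
    s=np.array([np.cos(al),np.sin(al),0]); return np.c_[-s,[0,0,-1],[s[1],-s[0],0]]
E
python3 - <<'E'
from rel import *
from h import atz,watz
R=down(np.radians(6.8)); print(rel([.50,-.40,.26],R)); print([s.round(2) for s in ik(np.array([.5,-.4,.26]),R,8)])
p=[.6434,.0914,.1766];q=[-.499,.4991,-.4999,.5019]
print('card',watz(p,q,(458,255),.005),watz(p,q,(500,195),.057),watz(p,q,(493,285),.057),'tray corner',watz(p,q,(460,310),.01))
print('dome base scene',atz('scene',(393,252),0),'side',atz('side',(143,252),0), 'dome top', atz('side',(132,187),.2))
print('box',watz(p,q,(45,125),.038), 'tray', atz('scene',(247,305),.01),atz('scene',(338,285),.01),atz('side',(220,172),.01))
E
```

```text
(array([ 46.49910521, -17.21110745,  -6.56096518]), array([-1.96516369, 10.86831936, -6.07113629]))
[array([-0.78,  0.36,  1.31, -0.  ,  1.47,  0.67])]
card [0.81786259 0.02402294 0.005     ] [0.81470011 0.0980399  0.057     ] [0.82265396 0.01947802 0.057     ] tray corner [ 0.8258216  -0.03487173  0.01      ]
dome base scene [8.86583362e-01 2.17428301e-01 1.11022302e-16] side [0.8601925  0.24276101 0.        ] dome top [0.84575672 0.2471398  0.2       ]
box [0.45662471 0.15156389 0.038     ] tray [ 0.83584098 -0.26803096  0.01      ] [ 0.9123765 -0.0241304  0.01     ] [ 0.93106958 -0.26241486  0.01      ]
```

```bash
python3 -m jog '[60,46.5,-17.2,-6.6,-1.97,10.87,-6.07, 60,46.5,-17.2,-6.6,-1.97,10.87,-6.07, 60,46.5,-17.2,-6.6,-1.97,10.87,-6.07, 60,46.5,-17.2,-6.6,-1.97,10.87,-6.07, 60,46.5,-17.2,-6.6,-1.97,10.87,-6.07, 60,46.5,-17.2,-6.6,-1.97,10.87,-6.07, 60,46.5,-17.2,-6.6,-1.97,10.87,-6.07, 60,46.5,-17.2,-6.6,-1.97,10.87,-6.07, 60,46.5,-17.2,-6.6,-1.97,10.87,-6.07, 60,46.5,-17.2,-6.6,-1.97,10.87,-6.07, 60,46.5,-17.2,-6.6,-1.97,10.87,-6.07, 60,46.5,-17.2,-6.6,-1.97,10.87,-6.07]'; python3 snap.py w9
```

```text
clock: 14.05
position: [0.494, -0.4005, 0.2583]
ee_rot: [-0.038, 0.042, -0.705, 0.707]
contact_force: [-0.2, -0.1, -0.4]
width: 0.0653
pos [ 0.494  -0.4005  0.2583] q [-0.0384, 0.042, -0.7052, 0.7067] J [-0.7876, 0.3577, 1.3172, -0.0052, 1.4685, 0.6701] t 14.05 w 0.0653
```

View pics/w9.png

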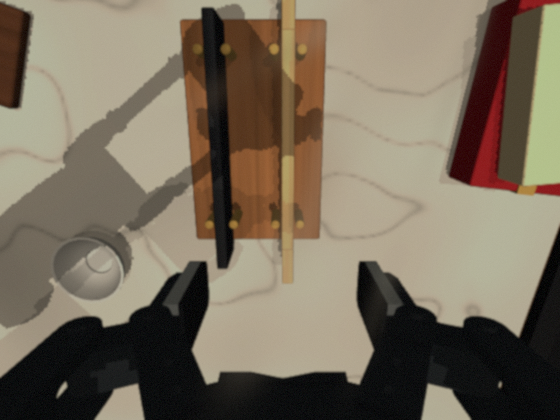

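The shelf's top edge runs from (288,282), its near end, up past the top of the frame. The slate is to its left, and a tall red box is at right.

Run:
```python
import cv2; from h import *
im=cv2.imread("pics/w9.png")
a=cv2.resize(im[0:60,260:320],None,fx=6,fy=6,interpolation=cv2.INTER_NEAREST)
b=cv2.resize(im[240:300,260:320],None,fx=6,fy=6,interpolation=cv2.INTER_NEAREST)
cv2.imwrite("pics/w9c.png",np.hstack([a,b]))
```

```text
(no output)
```

View pics/w9c.png

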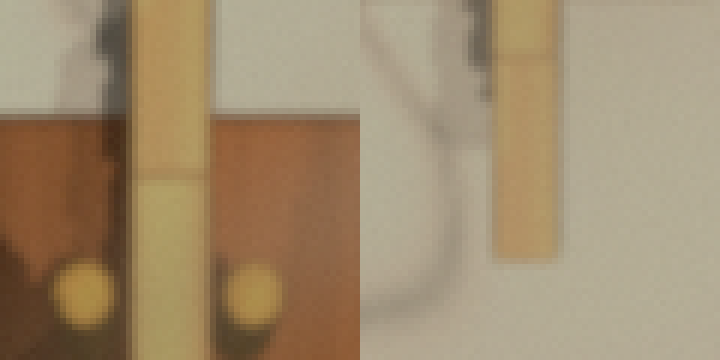

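Run:
```python
from h import *
p=[.494,-.4005,.2583];q=[-.0384,.042,-.7052,.7067]
P=[watz(p,q,u,.066) for u in [(287.75,283.3),(287.8,249.5),(288.2,29.7),(288.3,0)]]
for x in P: print(x.round(4))
d=P[3]-P[0]; s=d/np.linalg.norm(d); print(np.degrees(np.arctan2(s[1],s[0])), np.linalg.norm(P[1]-P[0]),np.linalg.norm(P[2]-P[1]))
print('c end',P[0]+.145*s,'c seams',(P[1]+P[2])/2)
pins=[watz(p,q,u,.057) for u in [(274,49),(302,49),(275.3,224),(300.2,224)]]
print(np.mean(pins,0));
```

```text
[ 0.3856 -0.4198  0.066 ]
[ 0.4248 -0.4151  0.066 ]
[ 0.6315 -0.3908  0.066 ]
[ 0.6542 -0.3882  0.066 ]
6.705576525316674 0.03955003189283589 0.2080395200187574
c end [ 0.52957222 -0.40285025  0.066     ] c seams [ 0.52814867 -0.4029907   0.066     ]
[ 0.53364185 -0.40236726  0.057     ]
```

Run:
```python
import cv2; from h import *
im=cv2.imread("pics/wrist0.png")
cv2.imwrite("pics/w0c.png",cv2.resize(im[210:300,240:350],None,fx=6,fy=6,interpolation=cv2.INTER_NEAREST))
im=cv2.imread("pics/w8.png")
cv2.imwrite("pics/w8c.png",cv2.resize(im[75:165,240:330],None,fx=6,fy=6,interpolation=cv2.INTER_NEAREST))
```

```text
(no output)
```

View pics/w0c.png

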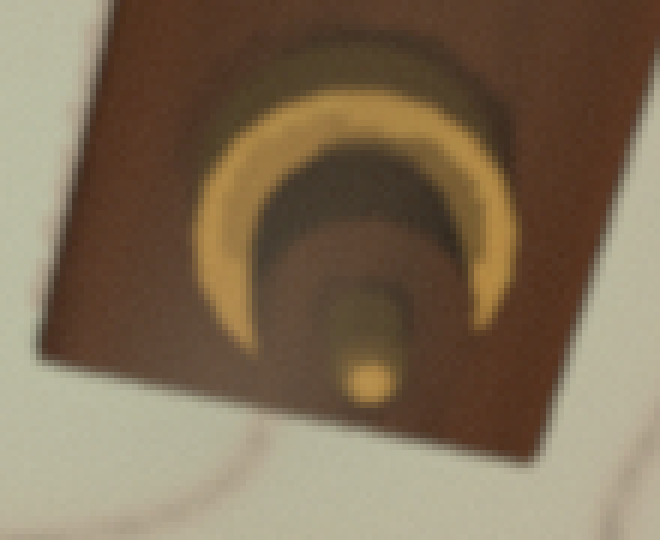

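View pics/w8c.png

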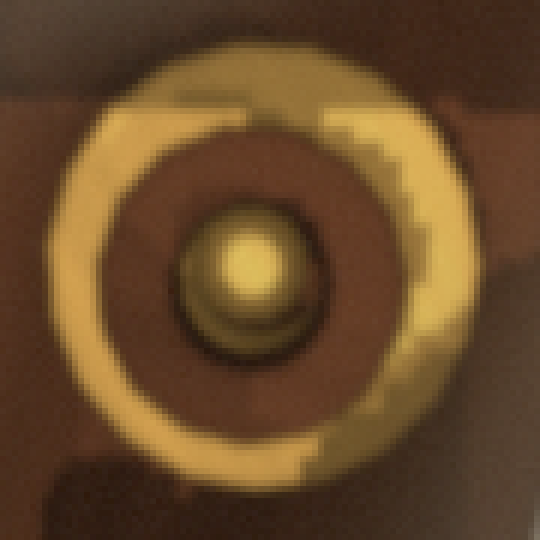

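```bash
python3 - <<'E'
from h import *
a=watz([.57449,.00008,.23046],[.49962,-.50038,.5005,-.4995],(301.6,273.8),.098)
b=watz([.6434,.0914,.1766],[-.499,.4991,-.4999,.5019],(281.7,119.3),.098)
b2=watz([.6429,.1111,.1652],[-.5001,.5005,-.5,.4993],(283.6,154.2),.098)
print(a,b,b2,np.linalg.norm((b-a)[:2]),np.linalg.norm((b2-a)[:2]))
E
cat > plan.py <<'E'
from rel import *
c=np.array([.5285,-.402,.039]); al=np.radians(6.7); ph=np.radians(30)
s=np.array([np.cos(al),np.sin(al),0])
def Rg():
    y=np.cos(ph)*np.array([0,0,-1])+np.sin(ph)*s; z=np.array([s[1],-s[0],0]); return np.c_[np.cross(y,z),y,z]
R=Rg(); T=c+[0,0,.014]+.0187*R[:,1]
# shelf frame: x=s, z=up, y=z x x
S=np.c_[s,np.cross([0,0,1],s),[0,0,1]]
off=S.T@(T-c); RS=S.T@R
def place(mid,ub,tau,dz):
    u=np.array([np.cos(ub),np.sin(ub),0]); n=np.array([u[1],-u[0],0])
    z=np.cos(tau)*n+np.sin(tau)*np.array([0,0,1])  # shelf z (was up) -> toward +n, raised by tau
    S2=np.c_[u,np.cross(z,u),z]
    return np.asarray(mid)+[0,0,dz]+S2@off, S2@RS
E
python3 - <<'E'
from plan import *
print('grasp',T,ik(T,R,8),rel(T,R), rel(T+[0,0,.08],R))
for tau in (0,4,8,12):
  for dz in (0,.03,.1,.2):
    p,Rp=place([.6165,.046,.084],np.radians(76),np.radians(tau),dz)
    print(tau,dz,p.round(4),[x.round(2).tolist() for x in ik(p,Rp,6,J0=np.array([-.31,1.1,1,.64,2.3,.46]))])
E
```

```text
[ 0.5918855  -0.06684674  0.098     ] [0.64409463 0.15707756 0.098     ] [0.64425127 0.15686488 0.098     ] 0.2299301756891066 0.2297587052653709
grasp [ 0.53778615 -0.40090913  0.03680532] [array([-0.99503543,  0.48606145,  1.87265496,  0.77924635,  0.69177299,
       -0.13193889])] (array([-4.50713214, 22.14628371,  0.52848001]), array([-0.02077248, -0.02196408,  3.78745537])) (array([-4.4653174 , 14.1464089 ,  0.54443274]), array([-0.02077248, -0.02196408,  3.78745537]))
0 0 [0.6166 0.0556 0.084 ] [[-0.3, 1.19, 0.98, 0.73, 2.4, 0.59]]
0 0.03 [0.6166 0.0556 0.114 ] [[-0.3, 1.15, 0.99, 0.76, 2.42, 0.62]]
0 0.1 [0.6166 0.0556 0.184 ] [[-0.3, 1.08, 0.98, 0.82, 2.48, 0.71]]
0 0.2 [0.6166 0.0556 0.284 ] [[-0.3, 0.98, 0.94, 0.97, 2.56, 0.89]]
4 0 [0.6166 0.0556 0.0838] [[-0.3, 1.16, 0.99, 0.7, 2.36, 0.54]]
4 0.03 [0.6166 0.0556 0.1138] [[-0.3, 1.13, 0.99, 0.72, 2.39, 0.57]]
4 0.1 [0.6166 0.0556 0.1838] [[-0.3, 1.05, 0.98, 0.79, 2.45, 0.65]]
4 0.2 [0.6166 0.0556 0.2838] [[-0.3, 0.96, 0.93, 0.93, 2.54, 0.83]]
8 0 [0.6167 0.0556 0.0837] [[-0.3, 1.13, 1.0, 0.67, 2.32, 0.49]]
8 0.03 [0.6167 0.0556 0.1137] [[-0.3, 1.1, 1.0, 0.69, 2.35, 0.52]]
8 0.1 [0.6167 0.0556 0.1837] [[-0.3, 1.03, 0.98, 0.75, 2.42, 0.6]]
8 0.2 [0.6167 0.0556 0.2837] [[-0.3, 0.94, 0.92, 0.89, 2.52, 0.77]]
12 0 [0.6167 0.0556 0.0835] [[-0.3, 1.11, 1.01, 0.64, 2.28, 0.44]]
12 0.03 [0.6167 0.0556 0.1135] [[-0.3, 1.07, 1.01, 0.66, 2.31, 0.47]]
12 0.1 [0.6167 0.0556 0.1835] [[-0.3, 1.0, 0.99, 0.72, 2.38, 0.55]]
12 0.2 [0.6167 0.0556 0.2835] [[-0.3, 0.92, 0.92, 0.84, 2.49, 0.72]]
```

Post spacing measures 0.230 m, which matches. Place poses at about 4° tilt are reachable with a straight descent. I'll grasp the shelf with a 30° lean.

```bash
python3 -m jog '[150,-4.5,6,0.5,0,0,1.3, 150,-4.5,11,0.5,0,0,2.6, 150,-4.5,14.1,0.5,0,0,3.79, 150,-4.5,14.1,0.5,0,0,3.79, 150,-4.5,14.1,0.5,0,0,3.79]'; python3 snap.py w10; python3 -c "
from plan import *
print(rel(T,R))"
```

```text
clock: 14.72
position: [0.5366, -0.4003, 0.117]
ee_rot: [0.221, 0.145, 0.692, -0.672]
contact_force: [1.2, -0.2, 0.4]
width: 0.0351
pos [ 0.5366 -0.4003  0.117 ] q [0.2207, 0.1446, 0.6916, -0.6723] J [-0.9949, 0.38, 1.7948, 0.6514, 0.8268, 0.0479] t 14.725 w 0.0351
(array([ 4.04252046,  7.0428613 , -0.01594267]), array([-0.03980158, -0.01798026, -0.00371455]))
```

View pics/w10.png

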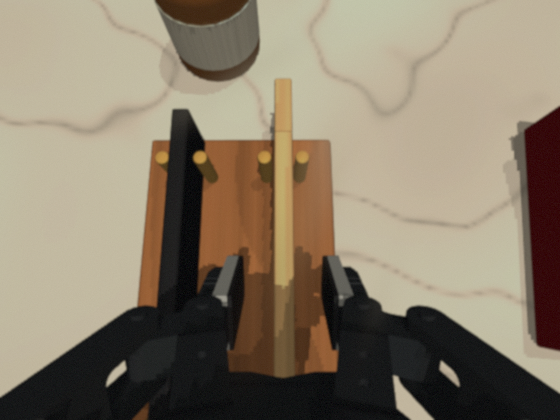

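The far end of the shelf is at (284,79) and its slot bottom at (284,131). The jaws straddle it cleanly.

```bash
python3 - <<'E'
from h import *
p=[.5366,-.4003,.117];q=[.2207,.1446,.6916,-.6723]
a=watz(p,q,(284,79.5),.066);b=watz(p,q,(283.5,131),.066);print(a,b,np.linalg.norm(a-b))
s=np.array([np.cos(np.radians(6.7)),np.sin(np.radians(6.7)),0]);print(a-.145*s,b-.105*s)
E
python3 -m jog '[150,2,3.5,0,0,0,0, 150,4,7,0,0,0,0, 150,4,7,0,0,0,0, 150,4,7,0,0,0,0, 255,4,7,0,0,0,0, 255,4,7,0,0,0,0, 255,4,7,0,0,0,0, 255,4,7,0,0,0,0]' 80; python3 -c "
from rel import *; p,R,J=cur(); print(p,J); from plan import T,R as RR; print(p-T, rel(T,RR)[1])"
```

```text
[ 0.67109819 -0.38717603  0.066     ] [ 0.63250584 -0.39114333  0.066     ] 0.038795740654750215
[ 0.52708845 -0.40409329  0.066     ] [ 0.52822292 -0.40339376  0.066     ]
clock: 15.78
position: [0.5389, -0.4015, 0.0389]
ee_rot: [0.222, 0.145, 0.69, -0.673]
contact_force: [-1.0, 0.1, 6.9]
width: 0.011
[ 0.53893085 -0.40150077  0.03893376] [-0.99306823  0.48215421  1.87456208  0.78337038  0.68531369 -0.13104225]
[ 0.0011447  -0.00059164  0.00212843] [-0.05248418 -0.01057311 -0.01899542]
```

Gripped. Lift it straight up and check.

```bash
python3 -m jog '[255,-1,-1.73,0,0,0,0, 255,-3,-5.2,0,0,0,0, 255,-6,-10.4,0,0,0,0, 255,-9,-15.6,0,0,0,0, 255,-12,-20.8,0,0,0,0, 255,-12,-20.8,0,0,0,0, 255,-12,-20.8,0,0,0,0]'; python3 snap.py w11
```

```text
clock: 16.65
position: [0.5369, -0.3989, 0.2759]
ee_rot: [0.221, 0.143, 0.692, -0.672]
contact_force: [0.1, 0.9, -2.8]
width: 0.0103
pos [ 0.5369 -0.3989  0.2759] q [0.2209, 0.1435, 0.6919, -0.6722] J [-0.9926, 0.2406, 1.5646, 0.5125, 1.1375, 0.2927] t 16.65 w 0.0103
```

View pics/w11.png

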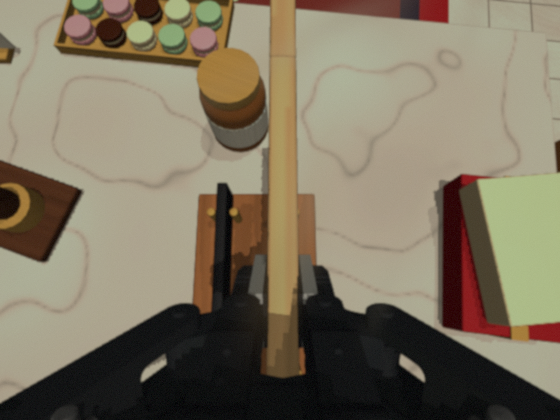

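Run:
```python
from plan import *
from h import TC,KW
p=np.array([.5389,-.4015,.0389]);
offA=S.T@(p-np.array([.528,-.402,.039])); offA[1]=0
print(offA)
for x,z in [(.105,.027),(.145,.027),(-.105,.027),(-.145,.027)]:
    X=RS.T@(np.array([x,0,z])-offA); Xc=TC[:3,:3].T@(X-TC[:3,3]); u=KW@Xc; print(x,u[:2]/u[2])
```

```text
[ 0.0108839  0.        -0.0001   ]
0.105 [280.63482014  54.46985823]
0.145 [280.824804   -19.19643973]
-0.105 [279.06501882 663.16078884]
-0.145 [278.57706811 852.36382301]
```

The slot bottom is predicted at v=54.5 and seen at 54, so the shelf sits in the hand as modelled. Now I'll plan the transfer: yaw first, then pitch.

```bash
cat > plan2.py <<'E'
from plan import *
offA=np.array([.0109,0,-.0001])
MID=np.array([.6167,.0451,.084]); UB=np.radians(76.9)
def pl(mid,ub,tau,dz):
    u=np.array([np.cos(ub),np.sin(ub),0]); n=np.array([u[1],-u[0],0])
    z=np.cos(tau)*n+np.sin(tau)*np.array([0,0,1]); S2=np.c_[u,np.cross(z,u),z]
    return np.asarray(mid)+[0,0,dz]+S2@offA, S2@RS
def path(p1,R1,k,p0,R0,J):
    rv=Ro.from_matrix(R0.T@R1).as_rotvec()
    for i in range(1,k+1):
        f=i/k; R=R0@Ro.from_rotvec(f*rv).as_matrix(); p=p0+f*(p1-p0)
        sol=ik(p,R,1,J0=J)
        if not sol: print(i,'NO IK'); return None
        S2=R@RS.T; cc=p-S2@offA; zs=[(cc+S2@np.array([a,0,b]))[2] for a in(-.145,.145) for b in(-.027,.027)]
        w=pts(sol[0]); print(i,sol[0].round(2).tolist(),'dJ',np.abs(sol[0]-J).max().round(2),'shelf zmin',round(min(zs),3),'wr',w[3].round(2)); J=sol[0]
    return J
E
python3 - <<'E'
from plan2 import *
p0,R0,J0=cur()
pA,RA=pl([.60,-.02,.33],UB,np.radians(88),0)
print(rel(pA,RA)); J=path(pA,RA,9,p0,R0,J0)
pB,RB=pl(MID,UB,np.radians(4),.14)
print(100*RA.T@(pB-pA),Ro.from_matrix(RA.T@RB).as_rotvec()/np.radians(8)); J=path(pB,RB,10,pA,RA,J)
pC,RC=pl(MID,UB,np.radians(4),0); J=path(pC,RC,4,pB,RB,J)
E
```

```text
(array([-12.20043254,   0.66088279, -37.9358043 ]), array([-4.57735231, -7.52246578, -0.14109425]))
1 [-0.95, 0.23, 1.57, 0.52, 1.2, 0.21] dJ 0.08 shelf zmin 0.253 wr [ 0.37 -0.4   0.6 ]
2 [-0.91, 0.22, 1.56, 0.53, 1.26, 0.14] dJ 0.07 shelf zmin 0.259 wr [ 0.39 -0.38  0.6 ]
3 [-0.86, 0.22, 1.55, 0.53, 1.32, 0.07] dJ 0.07 shelf zmin 0.265 wr [ 0.4  -0.36  0.61]
4 [-0.8, 0.22, 1.53, 0.53, 1.37, 0.01] dJ 0.06 shelf zmin 0.271 wr [ 0.43 -0.34  0.62]
5 [-0.74, 0.23, 1.51, 0.52, 1.43, -0.04] dJ 0.06 shelf zmin 0.278 wr [ 0.45 -0.32  0.62]
6 [-0.67, 0.24, 1.48, 0.52, 1.48, -0.08] dJ 0.07 shelf zmin 0.284 wr [ 0.48 -0.29  0.63]
7 [-0.59, 0.25, 1.45, 0.51, 1.53, -0.13] dJ 0.07 shelf zmin 0.29 wr [ 0.51 -0.26  0.63]
8 [-0.52, 0.27, 1.4, 0.51, 1.58, -0.17] dJ 0.08 shelf zmin 0.297 wr [ 0.54 -0.23  0.64]
9 [-0.44, 0.3, 1.36, 0.51, 1.63, -0.2] dJ 0.08 shelf zmin 0.303 wr [ 0.57 -0.19  0.65]
[-0.52924528 12.52150275  0.51093729] [-9.09326674e+00  5.25000000e+00  2.93038841e-16]
1 [-0.41, 0.37, 1.28, 0.49, 1.75, -0.11] dJ 0.11 shelf zmin 0.293 wr [ 0.62 -0.19  0.63]
2 [-0.39, 0.45, 1.21, 0.49, 1.86
[... 403 characters left out ...]
6]
7 [-0.32, 0.83, 0.96, 0.63, 2.33, 0.42] dJ 0.09 shelf zmin 0.243 wr [ 0.84 -0.2   0.41]
8 [-0.31, 0.9, 0.94, 0.69, 2.39, 0.51] dJ 0.1 shelf zmin 0.236 wr [ 0.86 -0.2   0.36]
9 [-0.3, 0.96, 0.94, 0.76, 2.45, 0.62] dJ 0.1 shelf zmin 0.229 wr [ 0.88 -0.2   0.3 ]
10 [-0.29, 1.02, 0.94, 0.84, 2.5, 0.72] dJ 0.1 shelf zmin 0.222 wr [ 0.88 -0.19  0.25]
1 [-0.29, 1.06, 0.96, 0.79, 2.47, 0.66] dJ 0.06 shelf zmin 0.187 wr [ 0.88 -0.19  0.21]
2 [-0.29, 1.09, 0.97, 0.76, 2.44, 0.62] dJ 0.05 shelf zmin 0.152 wr [ 0.88 -0.19  0.18]
3 [-0.29, 1.13, 0.97, 0.72, 2.41, 0.58] dJ 0.04 shelf zmin 0.117 wr [ 0.88 -0.19  0.14]
4 [-0.29, 1.17, 0.97, 0.7, 2.38, 0.54] dJ 0.04 shelf zmin 0.082 wr [ 0.88 -0.19  0.11]
```

```bash
python3 -m jog '[255,-1.2,0.1,-3.8,-0.46,-0.75,0, 255,-2.5,0.1,-7.6,-0.92,-1.5,0, 255,-3.7,0.2,-11.5,-1.4,-2.25,0, 255,-4.9,0.3,-15.2,-1.8,-3,0, 255,-6.1,0.3,-19,-2.3,-3.75,-0.1, 255,-7.3,0.4,-22.8,-2.75,-4.5,-0.1, 255,-8.5,0.5,-26.5,-3.2,-5.25,-0.1, 255,-9.7,0.5,-30.3,-3.7,-6,-0.1, 255,-11,0.6,-34,-4.1,-6.75,-0.1, 255,-12.2,0.7,-37.9,-4.58,-7.52,-0.14, 255,-12.2,0.7,-37.9,-4.58,-7.52,-0.14]'
python3 - <<'E'
from plan2 import *
p,R,J=cur(); pA,RA=pl([.60,-.02,.33],UB,np.radians(88),0); print(p-pA,J)
pB,RB=pl(MID,UB,np.radians(4),.14); print(rel(pB,RB)); path(pB,RB,4,p,R,J)
E
```

```text
clock: 18.08
position: [0.604, -0.0082, 0.3285]
ee_rot: [0.558, -0.288, 0.66, -0.413]
contact_force: [-1.2, -0.3, -1.4]
width: 0.011
[ 0.00149207  0.00121766 -0.00141844] [-0.43190077  0.2992435   1.35320876  0.50497435  1.63282032 -0.20204628]
(array([-0.46836523, 12.32491712,  0.42133884]), array([-9.07763575,  5.26185886,  0.01906488]))
1 [-0.38, 0.49, 1.17, 0.49, 1.91, 0.02] dJ 0.28 shelf zmin 0.278 wr [ 0.69 -0.2   0.59]
2 [-0.34, 0.69, 1.03, 0.54, 2.16, 0.24] dJ 0.25 shelf zmin 0.257 wr [ 0.78 -0.2   0.5 ]
3 [-0.31, 0.87, 0.95, 0.66, 2.36, 0.47] dJ 0.23 shelf zmin 0.239 wr [ 0.85 -0.2   0.38]
4 [-0.29, 1.02, 0.94, 0.84, 2.5, 0.72] dJ 0.26 shelf zmin 0.222 wr [ 0.88 -0.19  0.25]
```

```bash
python3 -m jog '[255,0,1.2,0,-0.9,0.53,0, 255,-0.1,2.5,0.1,-1.8,1.05,0, 255,-0.1,3.7,0.1,-2.7,1.58,0, 255,-0.2,4.9,0.2,-3.6,2.1,0, 255,-0.2,6.2,0.2,-4.5,2.63,0, 255,-0.3,7.4,0.3,-5.4,3.16,0, 255,-0.3,8.6,0.3,-6.4,3.68,0, 255,-0.4,9.9,0.3,-7.3,4.2,0, 255,-0.4,11.1,0.4,-8.2,4.74,0, 255,-0.5,12.3,0.4,-9.08,5.26,0, 255,-0.5,12.3,0.4,-9.08,5.26,0, 255,-0.5,12.3,0.4,-9.08,5.26,0]'
python3 - <<'E'
from plan2 import *
import cv2
p,R,J=cur(); pB,RB=pl(MID,UB,np.radians(4),.14); print(p-pB,rel(pB,RB),J)
from rig import *
for n in("scene","side","wrist"): cv2.imwrite(f"pics/{n}B.png",get_image(n)["color"])
E
```

```text
clock: 19.58
position: [0.6193, 0.0523, 0.2267]
ee_rot: [0.029, -0.396, 0.917, -0.024]
contact_force: [0.2, -0.3, -0.6]
width: 0.0108
[ 0.00026301 -0.0033963   0.00267379] (array([-0.22007737,  0.26940211,  0.25791473]), array([-0.04596014,  0.00211865, -0.01760264])) [-0.29614144  1.01934454  0.94081151  0.83474193  2.50122268  0.72218899]
```

View pics/sceneB.png

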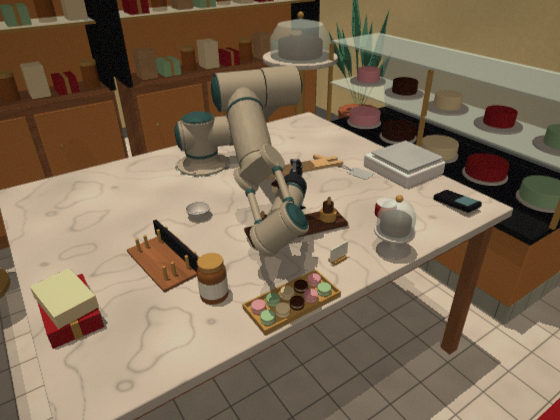

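View pics/sideB.png

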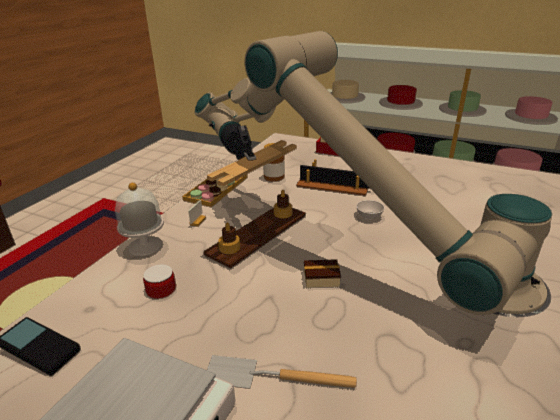

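View pics/wristB.png

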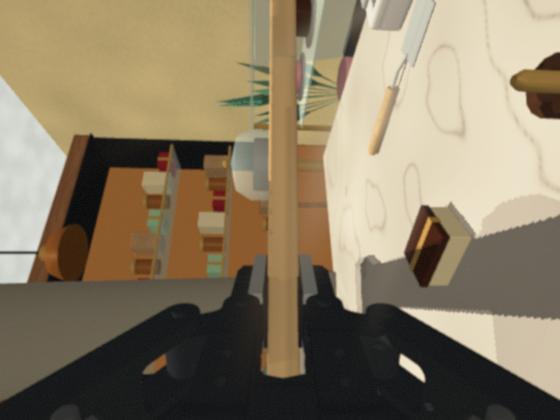

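The shelf is held level above the riser, and both stacks look right. I'll overlay the predicted shelf outline to verify.

```bash
cat > ov.py <<'E'
import sys,cv2
from plan2 import *; from h import proj
from rig import *
def ov(tag,x0=150,y0=120,w=190,h=150,live=True):
    p,R,J=cur(); im=get_image("side")["color"]
    S2=R@RS.T; cc=p-S2@offA; print('shelf c',cc.round(4),'tgt d',(cc-MID).round(4),'tilt',np.degrees(np.arcsin(S2[2,2])).round(2),'roll',np.degrees(np.arcsin(S2[2,0])).round(2),'yaw',np.degrees(np.arctan2(S2[1,0],S2[0,0])).round(2))
    k=4; c=cv2.resize(im[y0:y0+h,x0:x0+w],None,fx=k,fy=k,interpolation=cv2.INTER_CUBIC)
    def P(a,y,b): return tuple(int(v) for v in ((proj('side',cc+S2@np.array([a,y,b]))-[x0,y0]+.5)*k))
    cs=[(-.145,.027),(-.145,.009),(-.105,.009),(-.105,-.009),(-.145,-.009),(-.145,-.027),(.145,-.027),(.145,-.009),(.105,-.009),(.105,.009),(.145,.009),(.145,.027)]
    top=.006 if S2[2,1]>0 else -.006
    q=[P(a,top,b) for a,b in cs]
    for i in range(len(q)): cv2.line(c,q[i],q[(i+1)%len(q)],(0,255,0),1)
    cv2.imwrite(f"pics/{tag}.png",c)
ov(sys.argv[1])
E
python3 ov.py o1
```

```text
shelf c [0.6169 0.042  0.2285] tgt d [ 0.0002 -0.0031  0.1445] tilt 4.52 roll -0.18 yaw 76.76
```

View pics/o1.png

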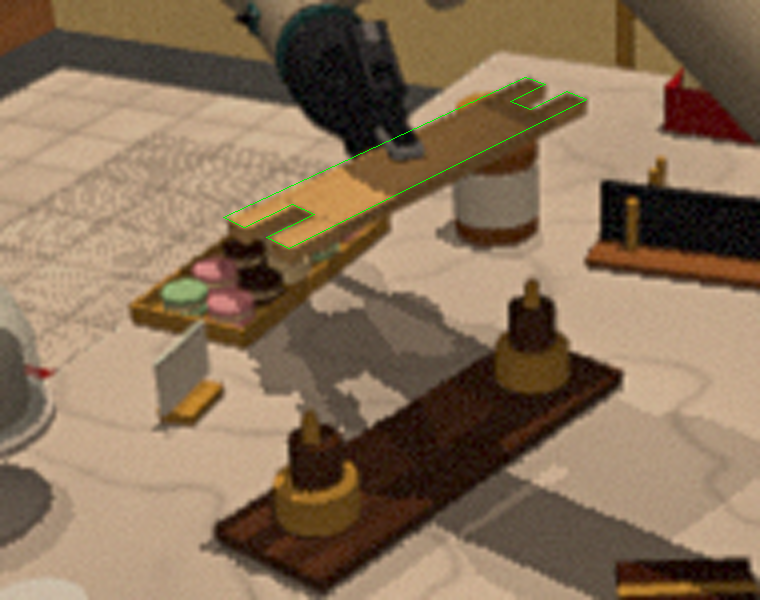

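The overlay matches within about a pixel. I'll descend to just above the post tops.

```bash
python3 -c "
from plan2 import *
p,R=pl(MID,UB,np.radians(4),.036); print(rel(p,R))"
```

```text
(array([ 0.19006263,  0.98050692, 10.80050007]), array([-0.06704503,  0.01076265, -0.01554637]))
```

```bash
python3 -m jog '[255,0,0.2,2.5,0,0,0, 255,0.1,0.5,5,0,0,0, 255,0.1,0.7,7.5,-0.07,0,0, 255,0.2,0.9,9.5,-0.07,0,0, 255,0.2,1,10.8,-0.07,0,0, 255,0.2,1,10.8,-0.07,0,0, 255,0.2,1,10.8,-0.07,0,0, 255,0.2,1,10.8,-0.07,0,0]'; python3 ov.py o2;  python3 -c "
from plan2 import *
p,R=pl(MID,UB,np.radians(4),.036); print(rel(p,R))"
```

```text
clock: 20.78
position: [0.6185, 0.0562, 0.119]
ee_rot: [0.028, -0.397, 0.917, -0.019]
contact_force: [-0.0, 0.3, -1.5]
width: 0.0109
shelf c [0.6162 0.0456 0.1189] tgt d [-0.0005  0.0005  0.0349] tilt 3.83 roll 0.12 yaw 76.81
(array([-0.00416485, -0.08137731, -0.10522971]), array([ 0.0254395 ,  0.00180266, -0.01186661]))
```

View pics/o2.png

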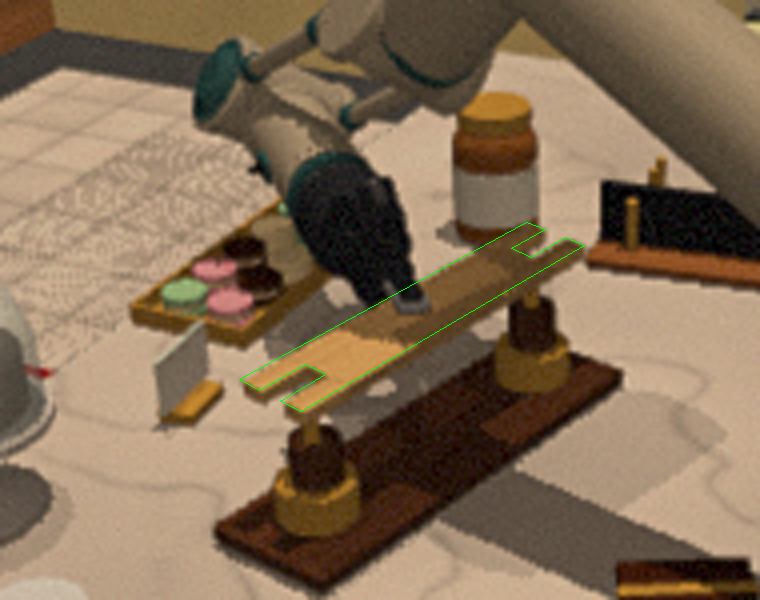

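```bash
python3 -m jog '[255,0,0,0.8,0,0,0, 255,0,0,1.5,0,0,0, 255,0,0,2.1,0,0,0, 255,0,0,2.1,0,0,0, 255,0,0,2.1,0,0,0]'; python3 ov.py o3;  python3 -c "
from plan2 import *
p,R=pl(MID,UB,np.radians(4),.0035); print(rel(p,R))"
```

```text
clock: 21.45
position: [0.6197, 0.056, 0.0972]
ee_rot: [0.027, -0.397, 0.917, -0.018]
contact_force: [0.7, 0.2, -0.5]
width: 0.0112
shelf c [0.6173 0.0454 0.0971] tgt d [0.0006 0.0003 0.0131] tilt 3.72 roll 0.13 yaw 76.81
(array([0.09999699, 0.08242298, 0.97222126]), array([ 0.03437633, -0.00334581, -0.01181012]))
```

View pics/o3.png

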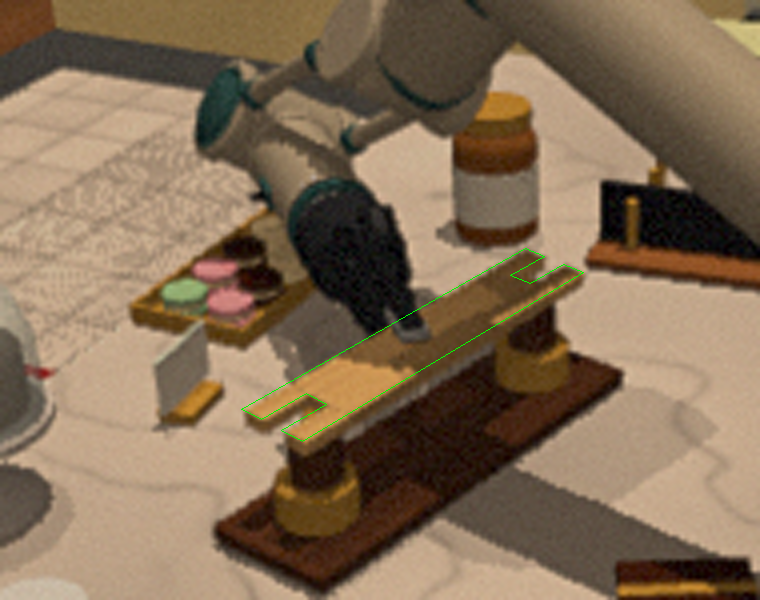

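No contact force with the post tops inside the slots. I'll lower to just off the stacks.

```bash
python3 -m jog '[255,0.05,0,0.5,0,0,0, 255,0.1,0,0.95,0,0,0, 255,0.1,0,0.95,0,0,0, 255,0.1,0,0.95,0,0,0]'; python3 ov.py o4;  python3 -c "
from plan2 import *
p,R=pl(MID,UB,np.radians(4),.002); print(rel(p,R))"
```

```text
clock: 22.0
position: [0.6196, 0.0552, 0.0876]
ee_rot: [0.027, -0.397, 0.917, -0.019]
contact_force: [-0.1, -0.0, -1.1]
width: 0.0108
shelf c [0.6172 0.0445 0.0876] tgt d [ 0.0005 -0.0006  0.0036] tilt 3.73 roll 0.12 yaw 76.81
(array([0.00448739, 0.08807858, 0.16381057]), array([ 0.03481273, -0.00404083, -0.0120683 ]))
```

View pics/o4.png

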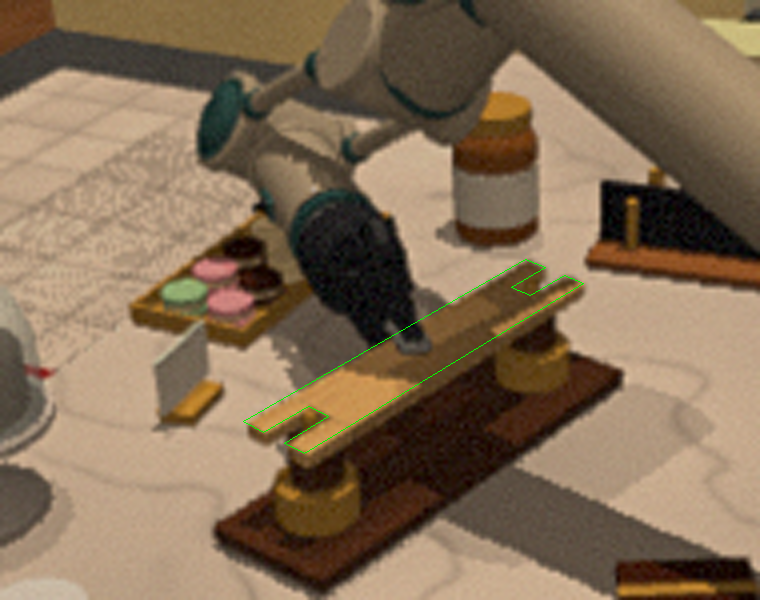

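Both posts show in the slots. I'll set it down the last 2 mm, then open.

```bash
python3 -m jog '[255,0,0,0.1,0,0,0, 255,0,0,0.2,0,0,0, 255,0,0,0.2,0,0,0]'; python3 -m jog '[225,0,0,0,0,0,0, 200,0,0,0,0,0,0, 170,0,0,0,0,0,0, 170,0,0,0,0,0,0, 170,0,0,0,0,0,0]'; python3 ov.py o5
python3 - <<'E'
from plan2 import *
p,R,J=cur(); print(J); p1=p-.09*R[:,1]; print(rel(p1,R)); path(p1,R,3,p,R,J)
E
```

```text
clock: 22.42
position: [0.6197, 0.0552, 0.0855]
ee_rot: [0.027, -0.397, 0.917, -0.019]
contact_force: [-0.1, 1.1, -1.2]
width: 0.0109
clock: 23.05
position: [0.6197, 0.0551, 0.0858]
ee_rot: [0.027, -0.397, 0.917, -0.019]
contact_force: [0.3, -0.4, -0.0]
width: 0.0281
shelf c [0.6174 0.0445 0.0858] tgt d [ 0.0007 -0.0006  0.0018] tilt 3.74 roll 0.12 yaw 76.81
[-0.29274459  1.17018371  0.96536164  0.70304897  2.38221708  0.54433066]
(array([-4.20993306e-15, -9.00000000e+00,  5.94422045e-16]), array([0., 0., 0.]))
1 [-0.31, 1.21, 0.86, 0.73, 2.44, 0.6] dJ 0.1 shelf zmin 0.085 wr [ 0.91 -0.21  0.11]
2 [-0.32, 1.25, 0.75, 0.78, 2.5, 0.66] dJ 0.11 shelf zmin 0.087 wr [ 0.93 -0.24  0.11]
3 [-0.33, 1.29, 0.62, 0.85, 2.57, 0.75] dJ 0.13 shelf zmin 0.089 wr [ 0.95 -0.26  0.11]
```

View pics/o5.png

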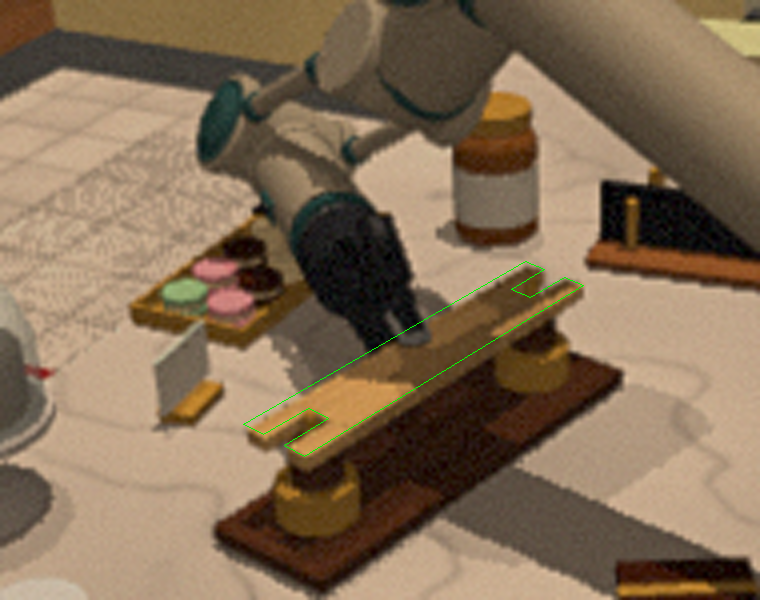

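```bash
python3 -m jog '[170,0,-1.5,0,0,0,0, 170,0,-3.5,0,0,0,0, 170,0,-6,0,0,0,0, 170,0,-8.5,0,0,0,0, 170,0,-8.5,-3,0,0,0, 170,0,-8.5,-8,0,0,0, 170,0,-8.5,-13,0,0,0, 170,0,-8.5,-13,0,0,0]'
python3 - <<'E'
import cv2
from rig import *
for n in("scene","side"):
    im=get_image(n)["color"]; cv2.imwrite(f"pics/{n}F.png",im)
    x0,y0,w,h=(225,150,150,110) if n=="scene" else (190,160,140,110)
    cv2.imwrite(f"pics/{n}Fc.png",cv2.resize(im[y0:y0+h,x0:x0+w],None,fx=5,fy=5,interpolation=cv2.INTER_CUBIC))
E
```

```text
clock: 24.1
position: [0.6723, -0.001, 0.2275]
ee_rot: [0.032, -0.398, 0.917, -0.021]
contact_force: [0.9, 1.6, -0.8]
width: 0.0286
```

View pics/sideFc.png

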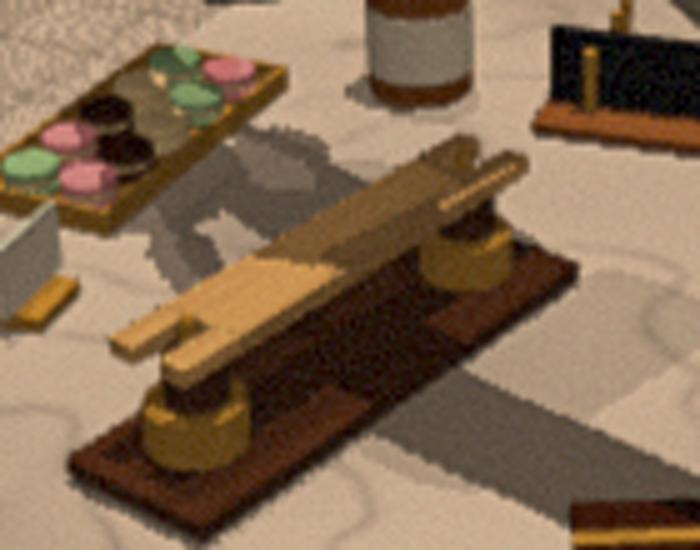

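View pics/sceneF.png

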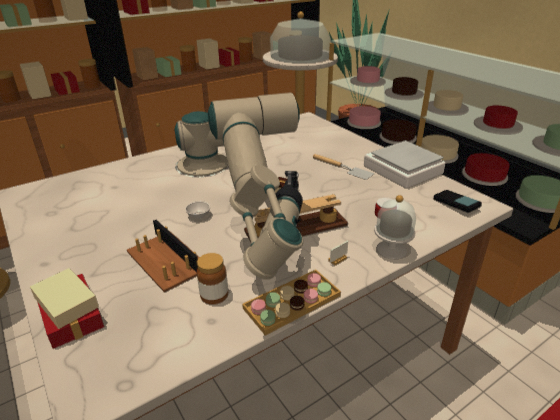

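Run:
```python
import cv2
from plan2 import *; from h import proj
for n,(x0,y0,w,h) in {"side":(200,170,110,90),"scene":(240,170,120,80)}.items():
    im=cv2.imread(f"pics/{n}F.png");k=7
    c=cv2.resize(im[y0:y0+h,x0:x0+w],None,fx=k,fy=k,interpolation=cv2.INTER_CUBIC)
    u=np.array([np.cos(UB),np.sin(UB),0]);v=np.array([u[1],-u[0],0])
    P=lambda X:tuple(int(t) for t in (proj(n,X)-[x0,y0]+.5)*k)
    cs=[(-.145,.027),(-.145,.009),(-.105,.009),(-.105,-.009),(-.145,-.009),(-.145,-.027),(.145,-.027),(.145,-.009),(.105,-.009),(.105,.009),(.145,.009),(.145,.027)]
    for z,col in((.006,(0,255,0)),):
        q=[P(MID+a*u+b*v+[0,0,z]) for a,b in cs]
        for i in range(12): cv2.line(c,q[i],q[(i+1)%12],col,1)
    for sg in(-1,1):
        b=MID+sg*.115*u; cv2.line(c,P([b[0],b[1],.09]),P([b[0],b[1],.098]),(255,0,255),1)
    # plinth top corners
    q=[P([*(MID[:2]+a*u[:2]+b*v[:2]),.018]) for a,b in((-.165,-.05),(.165,-.05),(.165,.05),(-.165,.05))]
    for i in range(4): cv2.line(c,q[i],q[(i+1)%4],(255,255,0),1)
    cv2.imwrite(f"pics/ovF_{n}.png",c)
```

```text
(no output)
```

View pics/ovF_side.png

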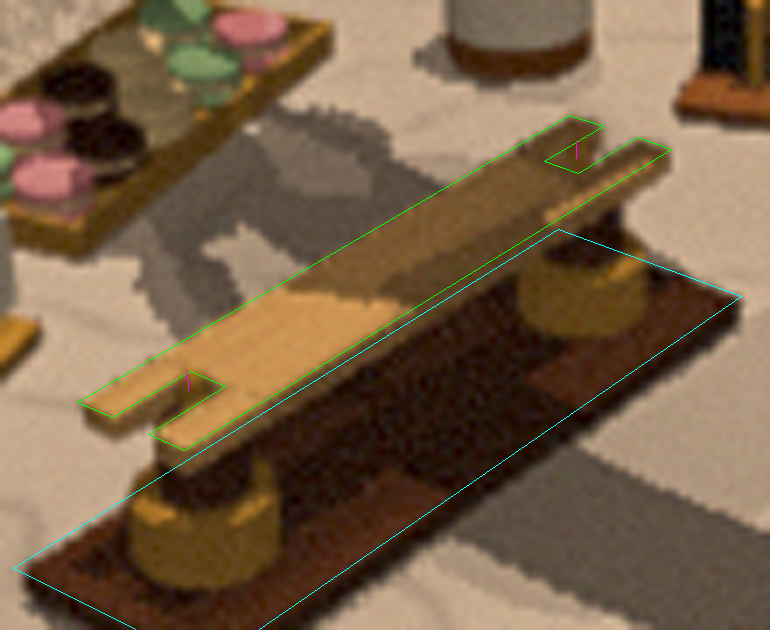

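The shelf and plinth show the same ~1 px calibration offset, so relative to the plinth the shelf is right. I'll swing the arm up and check from overhead.

Run:
```python
from plan2 import *
p,R,J=cur(); R1=np.c_[[0,-1,0],[0,0,-1],[1,0,0]].astype(float); p1=np.array([.60,0.0,.34])
print(rel(p1,R1)); path(p1,R1,8,p,R,J)
```

```text
(array([  4.49671932,   4.64534101, -12.19667717]), array([10.17835981, -4.11231986, -4.24391605]))
1 [-0.31, 1.07, 0.64, 0.79, 2.61, 0.71] dJ 0.21 shelf zmin 0.226 wr [ 0.94 -0.23  0.32]
2 [-0.29, 0.98, 0.65, 0.6, 2.55, 0.51] dJ 0.2 shelf zmin 0.229 wr [ 0.92 -0.2   0.4 ]
3 [-0.26, 0.88, 0.7, 0.43, 2.45, 0.33] dJ 0.18 shelf zmin 0.231 wr [ 0.89 -0.17  0.48]
4 [-0.23, 0.77, 0.77, 0.3, 2.32, 0.19] dJ 0.14 shelf zmin 0.233 wr [ 0.85 -0.13  0.54]
5 [-0.21, 0.65, 0.87, 0.2, 2.17, 0.08] dJ 0.15 shelf zmin 0.236 wr [ 0.8 -0.1  0.6]
6 [-0.18, 0.52, 0.98, 0.12, 2.0, -0.0] dJ 0.17 shelf zmin 0.239 wr [ 0.74 -0.06  0.65]
7 [-0.15, 0.4, 1.11, 0.06, 1.82, -0.07] dJ 0.18 shelf zmin 0.244 wr [ 0.67 -0.03  0.68]
8 [-0.12, 0.28, 1.24, 0.0, 1.62, -0.12] dJ 0.19 shelf zmin 0.25 wr [ 0.6 -0.   0.7]
```

```bash
python3 -m jog '[170,0.4,0.5,-1.2,1,-0.4,-0.4, 170,0.9,0.9,-2.4,2,-0.8,-0.8, 170,1.4,1.4,-3.7,3,-1.2,-1.3, 170,1.8,1.9,-4.9,4.1,-1.6,-1.7, 170,2.2,2.3,-6.1,5.1,-2,-2.1, 170,2.7,2.8,-7.3,6.1,-2.5,-2.5, 170,3.1,3.3,-8.5,7.1,-2.9,-3, 170,3.6,3.7,-9.8,8.1,-3.3,-3.4, 170,4,4.2,-11,9.2,-3.7,-3.8, 170,4.5,4.6,-12.2,10.18,-4.1,-4.2, 170,4.5,4.6,-12.2,10.18,-4.1,-4.2, 170,4.5,4.6,-12.2,10.18,-4.1,-4.2]'; python3 snap.py wF
python3 - <<'E'
import cv2
from rig import *
im=get_image("scene")["color"]; cv2.imwrite("pics/sceneG.png",im)
cv2.imwrite("pics/sceneGc.png",cv2.resize(im[150:260,225:385],None,fx=5,fy=5,interpolation=cv2.INTER_CUBIC))
E
```

```text
clock: 25.7
position: [0.6011, -0.001, 0.3366]
ee_rot: [0.498, -0.499, 0.504, -0.499]
contact_force: [-0.6, -0.2, -0.3]
width: 0.0285
pos [ 0.6011 -0.001   0.3366] q [0.4984, -0.4988, 0.5038, -0.499] J [-0.1197, 0.2825, 1.241, 0.0039, 1.6238, -0.114] t 25.7 w 0.0285
```

View pics/wF.png

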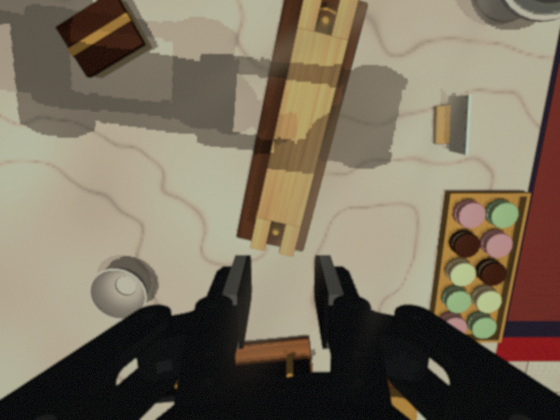

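View pics/sceneGc.png

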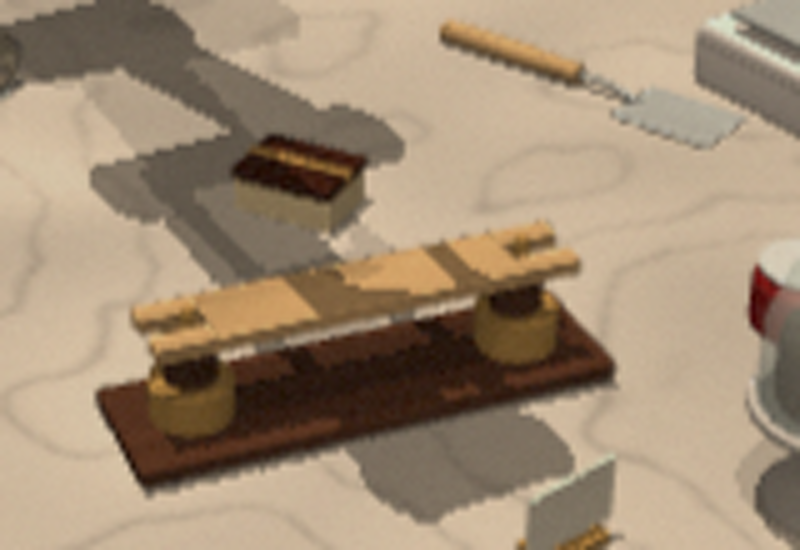

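From overhead, the posts show in both slots, at (276,232) and (326,18). The shelf is flat in the scene view too. A quick numeric check before signing off.

Run:
```python
import cv2
im=cv2.imread("pics/wF.png")
a=cv2.resize(im[0:60,290:370],None,fx=5,fy=5,interpolation=cv2.INTER_CUBIC);b=cv2.resize(im[205:265,240:320],None,fx=5,fy=5,interpolation=cv2.INTER_CUBIC)
cv2.imwrite("pics/wFc.png",cv2.hconcat([a,b]))
```

```text
(no output)
```

View pics/wFc.png

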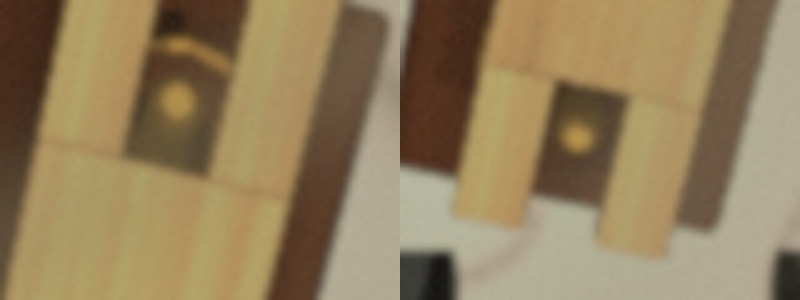

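Run:
```python
from h import *
p=[.6011,-.001,.3366];q=[.4984,-.4988,.5038,-.499]
W=lambda x,y,z,ox,oy:watz(p,q,(ox+x/5,oy+y/5),z)
t1=W(178,102,.098,290,0);t2=W(577-400,138,.098,240,205)
s1=W(167,167,.09,290,0);s2=W(591-400,87,.09,240,205)
print('posts',t1,t2,(t1+t2)/2,np.degrees(np.arctan2(*(t1-t2)[1::-1])));print('slots',s1,s2,(s1+s2)/2,np.degrees(np.arctan2(*(s1-s2)[1::-1])),np.linalg.norm(s1-s2),np.linalg.norm(t1-t2))
from rig import *
print(get_state()['clock'],sign_off())
```

```text
posts [0.64416288 0.15635149 0.098     ] [ 0.59188947 -0.06715274  0.098     ] [0.61802618 0.04459938 0.098     ] 76.83621854614509
slots [0.64312932 0.14622785 0.09      ] [ 0.59512054 -0.05717618  0.09      ] [0.61912493 0.04452583 0.09      ] 76.71971453426787 0.20899292542172532 0.22953572529748978
the job is handed in; nothing more can be done
25.8 None
```

The riser is made up and the job is handed in at 25.8 s of the 72 s allowed. The wide brass ring and then the walnut sleeve are on the bare post. The oak shelf lies across both stacks with a post up through each end slot. I lowered it to about 2 mm above its seat before opening the gripper, then backed the gripper out.

**Last checks**
- **Shelf position:** in the final overhead picture its centre is about 1 mm from midway between the posts, against the 9 mm allowed. Its direction is within about 0.1° of the line between the posts.
- **Stacks and shelf height:** in the scene and side views the shelf looks flat. I checked this by eye, along with the ring and sleeve being fully home, and did not measure the heights.
- **Other objects:** those visible in the last pictures had not visibly moved. Contact-force readings stayed below about 7 N after every move.

**Disagreements:** my predicted outline in the side camera sat 1 to 1.5 pixels off the picture, but by the same amount for the plinth and the shelf. I put that down to calibration. The wrist camera showed held parts about 1.2 mm off along the jaw direction, which I corrected for.

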